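# Find the heavy side of the honing wheel and hold it down

### The arm

A 6-joint arm with a two-finger parallel gripper is mounted at the origin on the work surface. World frame = base frame: x ahead of the robot, y to its left, z up, the work surface at z = 0. Lengths are in mm, angles in rad, forces in N, time in s.
With the tool pointing down it reaches from about 275 to 750 mm from the base axis. Payload 10.2 kg.
Tool frame: the origin (TCP) lies between the finger pads; the fingertips stand 11 mm ahead of it and the grasp point (between the pads) lies 8 mm behind it (ctrl.tip_extent is the distance from the TCP to the fingertips, in mm); z points along the fingers, y is the direction in which the jaws open and shut (so a half turn about z gives the same grasp; the last joint's range is limited). The gripper opens to 85 mm and grips with 20 to 120 N. Pads are 22 mm wide; open, the fingers measure 114 mm over their backs; the gripper's body (76 mm by 85 mm) begins 54 mm behind the grasp point. The pads swing forward as they close: fully open they stand 13 mm farther back than shut.
Start: joints at [-1.54, 0.313, 1.498, -0, 1.331, -0.223], TCP at [131.806, -508.191, 242.294] pointing down, gripper open.
Joint ranges: [-2.94, 2.94], [-0.97, 2.17], [0.19, 2.56], [-1.23, 4.37], [0.02, 3.11], [-2.88, 2.88]. Speed limits (rad/s): [2.39, 2.39, 3.01, 3.14, 3.14, 3.14].

### API

Orientations are given as a unit quaternion [w, x, y, z].
In Python, from rig import ctrl gives the robot as it stands.
- The arm moves only by the tool apply_moves, never from a script. Its argument "commands" is a list of rows, each a list of 5 numbers: the finger opening in cm, from 0 to 8.54, then the shift along the tool's x, y, z in cm, then the turn about the tool's z in rad. In form: [[jaw, dx, dy, dz, roll], ...]. A call has 1 to 12 rows; each row shifts and turns the commanded pose from where the row before left it, along the tool's axes as they then stand; what a row does not reach is not made up. A row lasts 1/12 s, in which the tool goes at most 41.7 mm and 7.16 degrees, less where a joint would pass 70% of its speed; a pose out of reach is approached as far as the arm can. A call with a gripper value outside its range is refused whole. The fingers move at their own pace and stop on an object; "squeeze" is the grip in N (left out, the last holds). Time passes only in rows, so rows that do not move let the fingers close. It gives the time, the measured TCP pose, the force and the opening at its end, in the units of the state.
- ctrl.sense(): the state, without advancing time (a new reading comes with each control period).
- ctrl.capture(name): name is "scene" or "top" or "wrist"; returns the picture (400x640x3 uint8, red, green, blue); there is no depth.
- ctrl.camera_info(name): a dict with "fov_y" (degrees; the focal length in pixels is half the picture's height over the tangent of half this angle, whatever the lens; pixels are square), "cx", "cy" (the principal point, pixels), "dist_coeffs" ([k1, k2, p1, p2, k3] as OpenCV has them; the pictures are not rectified), "camera_from_world" (4x4, takes a point from world to camera coordinates). Camera axes: x right, y down, z forward; pixel columns grow to the right and rows downward; lengths in mm; the calibration is good to about 2 mm. A picture is of the moment at which its call begins: read the wrist's pose just before it. camera_info takes no time and is no camera call; for the wrist camera it gives the pose at the moment of the call.
- ctrl.finish_job(): hands the job in, once; it reports no verdict.
The state is a dict: "time_s": time; "joints": joint angles; "dq": joint speeds; "tau": joint torques, N m; "eef_pos": TCP position; "ee_rot": TCP orientation; "force": force on the tool from outside, world axes, zero at the start; "wrist_torque": the same for the moment, N m; "grip_width": opening from 0.0 (shut) to 1.0 (fully open).
Only numpy, scipy, OpenCV 4.12 (cv2) and the standard library are available. Lean on these libraries where they do the work, as an engineer would, in place of code of your own. Each camera call takes 0.05 s, during which the arm holds its last target.

### The job

Pick up the scraper block, wipe all four chips off the bed of the balancing stand with it and stand or lay the block back on the bench. Then turn the stiff wooden wheel by hand to feel which side of it is heavy, bring that side straight down and hold it there for drilling: finish while still gripping the wheel, at rest. Leave the other things on the bench where they are.

Things in the scene. Friction and masses are not known exactly. Their poses are not given: they have to be found in the camera images.
- stand: Balancing stand, fixed: a beech plank flat on the bench, 130 mm wide (its x), 420 mm long (its y, towards the wheel), 24 mm thick. Origin: on the bench, in x on the plank's centre line; the plank spans y = -180 (free end) to +240 mm. A post at x = -63 to -41, y = 85 to 175 mm, 174 mm high, on the robot's side of the wheel, carries its axle.
- bed (a point): Centre of the bed, the free part of the stand's plank, on its top face 24 mm above the bench. Axes as the stand's: x across the plank (away from the robot at zero yaw), y along it to the wheel, z up. Bed edges at x = -65 and +65 mm and y = -75 mm from here; the wheel's rim begins at y = +145 mm.
- hub (a point): Centre of the wooden honing wheel, on its level axle 139 mm above the bench. Axes as the stand's, not turning with the wheel: x along the axle, z up. The wheel is a plain disc of 180 mm diameter, 24 mm thick (x = -12 to +12 mm), rim top 229 mm above the bench; its flat sides are free to grip at the rim. Washer and nut, 28 mm radius, on the +x face.
- wheel (a joint): Angle of the wheel in rad, endless; 0 = the dark line inlaid in its +x face and rim is on top; grows right-handed about the hub's +x (rim top goes to -y). The line is an angle mark only and says nothing of the heavy side. Axle friction, about 0.40 N m (4.4 N at the rim), keeps the wheel wherever it is left.
- wheel_top (a point): Highest point of the wheel's rim (fixed on the stand). A slug hidden in the wheel makes one side heavy, at an angle to the line that differs every time, at the start 0.4 rad or more off the bottom. Its weight adds or takes up to about 0.27 N m (0.21 to 0.34), 3 N at the rim, pulling the heavy side down: nil when that is straight down or up.
- scraper_mid (a point): Centre of the scraper block: a dark hardwood block 28 mm thick (its x), 130 mm long (its y) and 60 mm high (its z), steel-edged underneath, about 170 g, standing on the bench; this point is 30 mm above its underside.
- chip0_mid (a point): Centre of a loose wood chip, 34 x 20 x 10 mm, 12 g, at first lying flat on the bed.
- chip1_mid (a point): Centre of a loose wood chip, 30 x 22 x 11 mm, 12 g, at first lying flat on the bed.
- chip2_mid (a point): Centre of a loose wood chip, 28 x 18 x 12 mm, 12 g, at first lying flat on the bed.
- chip3_mid (a point): Centre of a loose wood chip, 36 x 18 x 10 mm, 12 g, at first lying flat on the bed.
- mallet_mid (a point): Bystander: centre of the head of a wooden mallet lying on the bench, head 75 x 130 x 85 mm, handle 165 mm long along its +y.
- glue_mid (a point): Bystander: centre of a white glue bottle, 72 mm diameter, 150 mm high.
- chisel_grip (a point): Bystander: handle of a slim wood-handled hand tool 220 mm long, lying on the bench.
- square_mid (a point): Bystander: centre of the stock (110 x 22 x 16 mm) of a try square lying flat, with a steel blade 170 mm long.
- wax_mid (a point): Bystander: centre of a small metal wax jar, 52 mm diameter, 45 mm high.
- pencil_mid (a point): Bystander: centre of a flat carpenter's pencil, 120 x 14 x 9 mm.
Not all that is in view belongs to the job. What is shaped like the part that bears scraper_mid but orange or white is not meant.

How it is judged:
By the outcome, as a careful person would: the job done as asked, in the order asked, and still so for the second after the job is handed in, while the arm keeps its last pose, push and grip.
It also fails if it takes over 72 s, if anything falls off the work surface, if the arm or the gripper's body presses on something with over 40 N, if the wrist force passes 120 N, or if a joint passes its speed limit or range.

## Working session

There is one attempt and no reset: what is moved stays moved. The work goes in short steps, Python scripts to look and compute and a tool call to move; the robot and the scene stay as the last step left them, time stands still between calls to the robot, and variables do not carry over. Pictures are saved under pics/ and viewed, and the job is handed in when it is done.

Besides the shell and the picture viewer there is one more tool, called after "Request:" by a JSON object that holds its "name" and its "arguments", one argument or row to a line. apply_moves: Moves the arm, as the interface text tells. Its arguments: {"type":"object","properties":{"commands":{"type":"array"},"squeeze":{"type":"number"}},"required":["commands"]}

```bash
ls; mkdir -p pics; python3 - <<'E'
from rig import ctrl
import cv2,numpy as np
for n in ["scene","top","wrist"]:
    print(n,ctrl.camera_info(n))
    im=ctrl.capture(n); cv2.imwrite(f"pics/{n}0.png",im[:,:,::-1])
print(ctrl.sense(), ctrl.tip_extent)
E
```

```text
pics
scene {'fov_y': 50.63310606020643, 'cx': 324.6430442233533, 'cy': 198.94020790484612, 'dist_coeffs': array([-0.07934719,  0.        ,  0.        ,  0.        ,  0.        ]), 'camera_from_world': array([[-3.67765548e-01,  9.29693073e-01,  2.04766289e-02,
         2.44241212e+02],
       [ 6.17371037e-01,  2.60566525e-01, -7.42265511e-01,
        -1.96394638e+02],
       [-6.95414628e-01, -2.60338005e-01, -6.69792967e-01,
         1.96038600e+03],
       [ 0.00000000e+00,  0.00000000e+00,  0.00000000e+00,
         1.00000000e+00]])}
top {'fov_y': 45.90706381032135, 'cx': 318.69583857319185, 'cy': 204.2652579571199, 'dist_coeffs': array([0.02936227, 0.        , 0.        , 0.        , 0.        ]), 'camera_from_world': array([[-1.70095778e-02, -9.99728691e-01,  1.59128446e-02,
        -5.30697341e+01],
       [-9.93772154e-01,  1.51510356e-02, -1.10396341e-01,
         5.84195851e+02],
       [ 1.10125293e-01, -1.76915370e-02, -9.93760247e-01,
         1.50082696e+03],
       [ 0.00000000e+00,  0.00000000e+00,  0.00000000e+00,
         1.00000000e+00]])}
wrist {'fov_y': 58.2754872
[... 492 characters left out ...]
   1.00000000e+00]])}
{'time_s': 0.15, 'joints': array([-1.54040762e+00,  3.13354903e-01,  1.49825266e+00, -1.31611986e-05,
        1.33098760e+00, -2.23385783e-01]), 'dq': array([ 0.00126718, -0.00104358, -0.00409175, -0.00041665, -0.00062972,
       -0.00065497]), 'tau': array([ 2.00779282e-04, -4.12373078e+01, -2.59793562e+01, -3.14738254e-04,
        3.30550480e-03,  6.25543052e-06]), 'eef_pos': array([ 131.79299486, -508.00592748,  241.85315311]), 'ee_rot': array([-4.99537207e-04,  9.91960286e-01,  1.26548570e-01,  4.19334199e-05]), 'force': array([-0.54337126, -0.07939679,  0.67587687]), 'wrist_torque': array([0.02168586, 0.05762959, 0.04157925]), 'grip_width': 1.0010713131501454} 11.0
```

View pics/scene0.png

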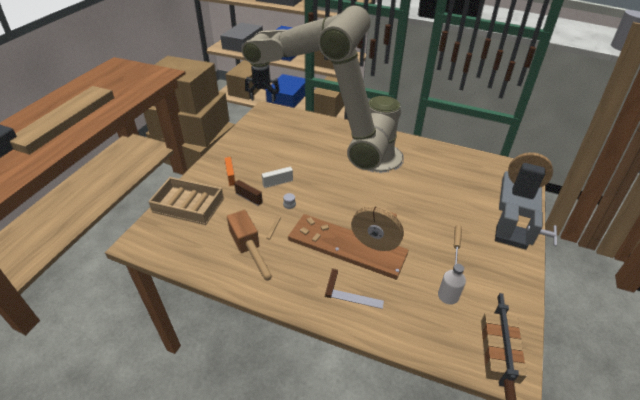

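View pics/top0.png

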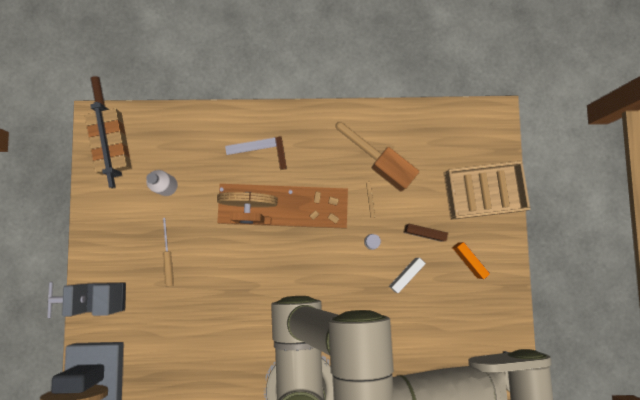

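View pics/wrist0.png

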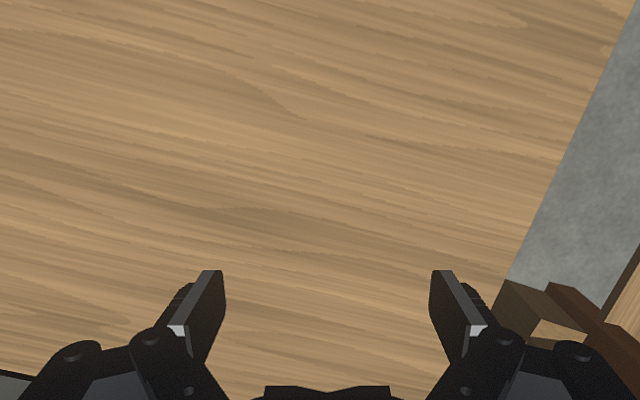

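The top view shows the stand plank spanning (218–348, 184–228), with chips at about (318,197), (334,201), (314,215) and (333,218). The dark scraper is at (426,233), the wax jar at (373,241) and the pencil at (370,200). The orange (472,260) and white (408,275) blocks are decoys.

```bash
cat > h.py <<'E'
import numpy as np,cv2
from rig import ctrl
def K(i):
    f=200/np.tan(np.radians(i['fov_y']/2)); return np.array([[f,0,i['cx']],[0,f,i['cy']],[0,0,1.]])
def cast(i,uv,z):
    uv=np.array(uv,float).reshape(-1,1,2)
    n=cv2.undistortPoints(uv,K(i),i['dist_coeffs']).reshape(-1,2)
    T=i['camera_from_world'];R=T[:3,:3];c=-R.T@T[:3,3]
    d=np.c_[n,np.ones(len(n))]@R
    return c+d*((z-c[2])/d[:,2])[:,None]
def proj(i,P):
    T=i['camera_from_world'];r,_=cv2.Rodrigues(T[:3,:3])
    return cv2.projectPoints(np.array(P,float).reshape(-1,1,3),r,T[:3,3],K(i),i['dist_coeffs'])[0].reshape(-1,2)
E
python3 - <<'E'
from h import *
im=cv2.imread('pics/top0.png'); i=ctrl.camera_info('top')
cv2.imwrite('pics/top_crop.png',cv2.resize(im[170:300,210:500],(800,359),interpolation=cv2.INTER_CUBIC))
im2=cv2.imread('pics/scene0.png')
cv2.imwrite('pics/sc_crop.png',cv2.resize(im2[150:290,220:420],(800,560),interpolation=cv2.INTER_CUBIC))
hsv=cv2.cvtColor(im,cv2.COLOR_BGR2HSV)
# plank
for name,p in dict(scr=(426,233),plank=(300,190),chip=(318,197),chipb=(334,201),mal=(398,168),bench=(360,220)).items(): print(name,hsv[p[1],p[0]])
m=(hsv[...,2]<75).astype(np.uint8); 
c,_=cv2.findContours(m,cv2.RETR_EXTERNAL,cv2.CHAIN_APPROX_NONE)
for k in c:
    if 100<cv2.contourArea(k)<1500: print(cv2.contourArea(k),cv2.minAreaRect(k))
E
```

```text
scr [ 11 146  89]
plank [ 13 158 153]
chip [ 17 119 176]
chipb [ 17 117 172]
mal [ 13 160 143]
bench [ 17 120 168]
814.5 ((470.57135009765625, 367.7934265136719), (19.354568481445312, 156.0445556640625), 76.32869720458984)
208.0 ((96.5, 370.5), (57.0, 51.0), 90.0)
1152.0 ((337.52655029296875, 331.357666015625), (94.91769409179688, 46.19902420043945), 3.8785247802734375)
163.0 ((294.8308410644531, 299.21624755859375), (6.685388088226318, 44.10139846801758), 85.76361083984375)
416.5 ((81.94239807128906, 298.997802734375), (18.947528839111328, 30.74650001525879), 2.2025980949401855)
408.0 ((109.5, 298.0), (30.0, 31.0), 90.0)
135.5 ((520.4238891601562, 185.68716430664062), (41.593074798583984, 4.45487117767334), 80.13418579101562)
112.0 ((3.5, 140.0), (20.0, 7.0), 90.0)
398.5 ((631.6762084960938, 206.4385528564453), (189.67239379882812, 3.621429443359375), 84.80557250976562)
1069.0 ((614.0000610351562, 100.5), (20.57182502746582, 65.74040222167969), 63.43495178222656)
343.0 ((102.7471923828125, 132.4044952392578), (110.55592346191406, 17.31418228149414), 77.00537872314453)
```

```bash
true
```

```text
(no output)
```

View pics/top_crop.png

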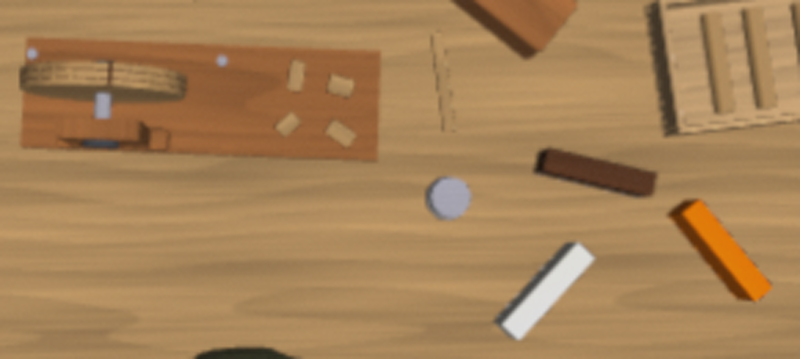

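View pics/sc_crop.png

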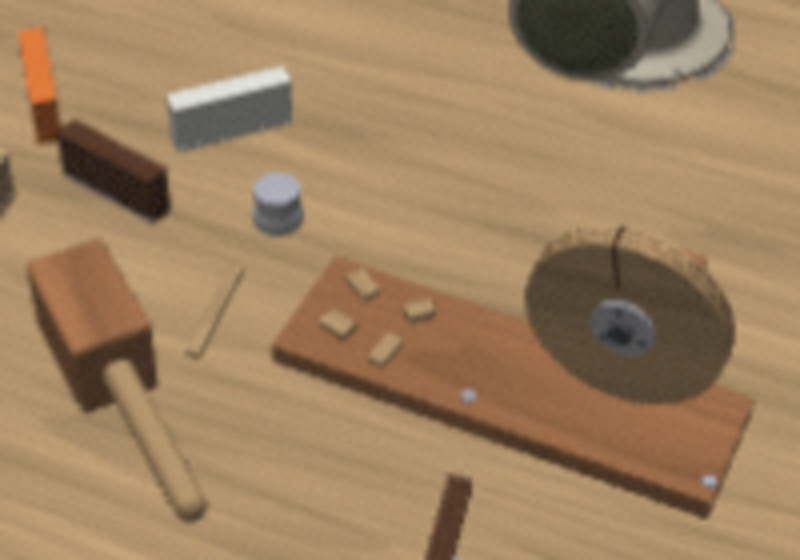

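The crop gives the corners of the plank, the chips and the scraper's top face. Next I convert these to world points.

```bash
python3 - <<'E'
from h import *
im=cv2.imread('pics/top0.png'); i=ctrl.camera_info('top')
hsv=cv2.cvtColor(im,cv2.COLOR_BGR2HSV)
def crop(p): p=np.array(p,float); return (p+0.5)/ (800/290)-0.5+[210,170]
# plank corners (crop px): free-far, free-near, wheel near, wheel far
pl=crop([(380,51),(377,160),(22,147),(26,38)])
P=cast(i,pl,24);print('plank',P.round(1)); 
print([np.linalg.norm(P[a]-P[b]).round(1) for a,b in((0,1),(1,2),(2,3),(3,0))])
m=((hsv[...,0]<=14)&(hsv[...,1]>140)).astype(np.uint8)
m[:160]=0;m[240:]=0;m[:,:200]=0;m[:,352:]=0
m=cv2.morphologyEx(m,cv2.MORPH_CLOSE,np.ones((15,15)))
c=max(cv2.findContours(m,0,1)[0],key=cv2.contourArea); r=cv2.minAreaRect(c); print(r)
B=cast(i,cv2.boxPoints(r),24);print(B.round(1),[np.linalg.norm(B[a]-B[a-1]).round(1) for a in range(4)])
# scraper by dark hue
s=((hsv[...,2]<110)).astype(np.uint8); s[:, :395]=0; s[:,455:]=0; s[:218]=0;s[246:]=0
c=max(cv2.findContours(s,0,1)[0],key=cv2.contourArea); r=cv2.minAreaRect(c);print('scr',r, cast(i,cv2.boxPoints(r),60).round(1))
cr=cast(i,crop([(553,150),(656,173),(650,194),(548,172)]),60);print(cr.round(1),cr.mean(0))
for ch in [(297,76),(341,85),(288,125),(341,133)]: print('chip',cast(i,crop([ch]),34).round(1))
print('wax',cast(i,crop([(451,198)]),45).round(1),'pencil',cast(i,crop([(436,33),(449,131)]),9).round(1))
cv2.imwrite('pics/scr.png',cv2.resize(im[215:250,395:460],(800,431),interpolation=cv2.INTER_CUBIC))
E
```

```text
plank [[ 635.9 -157.8   24. ]
 [ 506.3 -151.2   24. ]
 [ 528.3  265.4   24. ]
 [ 657.6  261.5   24. ]]
[np.float64(129.8), np.float64(417.2), np.float64(129.3), np.float64(419.9)]
((282.2171630859375, 205.35450744628906), (129.13531494140625, 39.73985290527344), 2.2025978565216064)
[[ 529.1  267.7   24. ]
 [ 659.1  263.6   24. ]
 [ 636.6 -158.1   24. ]
 [ 506.3 -150.    24. ]] [np.float64(418.4), np.float64(130.0), np.float64(422.3), np.float64(130.5)]
scr ((425.0655212402344, 232.2213134765625), (43.51747512817383, 10.02047061920166), 13.240520477294922) [[ 487.2 -327.3   60. ]
 [ 518.1 -335.7   60. ]
 [ 484.4 -469.1   60. ]
 [ 453.6 -460.4   60. ]]
[[ 512.5 -351.8   60. ]
 [ 484.2 -469.4   60. ]
 [ 460.2 -461.3   60. ]
 [ 487.2 -345.1   60. ]] [ 486.01183771 -406.90022711   60.        ]
chip [[606.2 -58.5  34. ]]
chip [[ 594.7 -110.1   34. ]]
chip [[548.4 -46.9  34. ]]
chip [[ 538.  -108.9   34. ]]
wax [[ 459.6 -234.4   45. ]] pencil [[ 659.  -227.     9. ]
 [ 540.5 -239.2    9. ]]
```

View pics/scr.png

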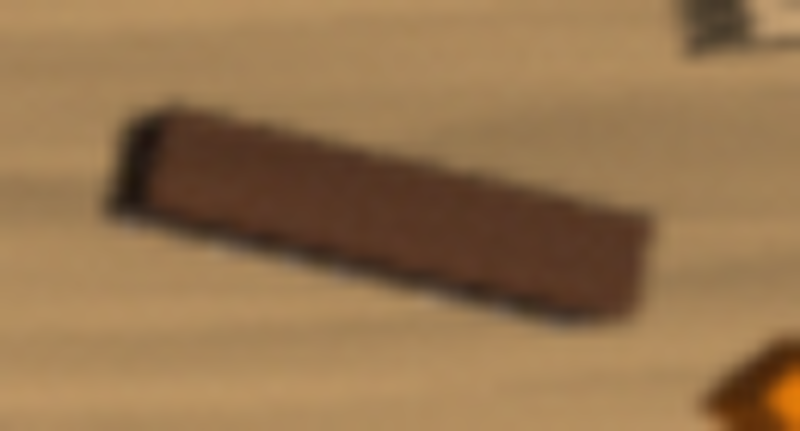

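```bash
python3 - <<'E'
from h import *
i=ctrl.camera_info('top');s=ctrl.camera_info('scene')
c=(np.array([(172,108),(650,215),(632,318),(148,205)])+.5)/(800/65)-.5+[395,215]
C=cast(i,c,60);print(C.round(1),C.mean(0).round(1),[np.linalg.norm(C[a]-C[a-1]).round(1) for a in range(4)])
d=C[0]+C[3]-C[1]-C[2];print('yaw of length',np.arctan2(d[1],d[0]))
yaw=-0.052; X=np.array([np.cos(yaw),np.sin(yaw),0]);Y=np.array([-np.sin(yaw),np.cos(yaw),0]);Z=np.array([0,0,1.])
ctr=np.array([582.3,54.9,0]); O=ctr-30*Y; bed=O-105*Y; hub=O+130*Y+139*Z
print('O',O,'bed',bed,'hub',hub)
A=cv2.imread('pics/scene0.png')[150:290,220:420]; A=cv2.resize(A,(800,560),interpolation=cv2.INTER_CUBIC)
th=np.linspace(0,6.28,60)
P=[hub+12*X+90*(np.cos(t)*Z+np.sin(t)*Y) for t in th]+list(C)+[O+a*X+b*Y+24*Z for a in(-65,65) for b in(-180,240)]
for u in proj(s,P): cv2.circle(A,tuple(int(v) for v in ((u-[220,150])*4+2)),2,(0,255,0),-1)
for n in [(606.2,-58.5),(594.7,-110.1),(548.4,-46.9),(538,-108.9)]:
    q=np.array([*n,0])-bed; print((q@X).round(),(q@Y).round()); u=proj(s,[[*n,34]])[0];cv2.circle(A,tuple(int(v) for v in ((u-[220,150])*4+2)),3,(255,0,0),-1)
cv2.imwrite('pics/chk.png',A)
E
```

```text
[[ 514.9 -346.7   60. ]
 [ 485.4 -469.    60. ]
 [ 459.  -463.1   60. ]
 [ 490.  -339.6   60. ]] [ 487.3 -404.6   60. ] [np.float64(26.0), np.float64(125.8), np.float64(27.1), np.float64(127.4)]
yaw of length 1.329468320973181
O [580.74070294  24.94055086   0.        ] bed [575.28316325 -79.91752112   0.        ] hub [587.49765685 154.76483046 139.        ]
30.0 23.0
21.0 -29.0
-29.0 32.0
-36.0 -31.0
```

View pics/chk.png

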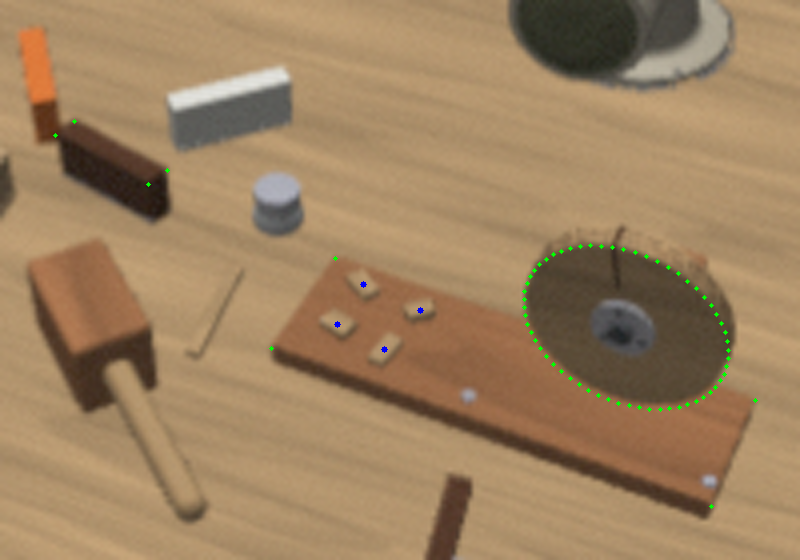

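The projected plank, wheel and chip points fall on the picture to within about 1 px. The chips sit at bed (30,23), (21,-29), (-29,32) and (-36,-31). The scraper is at (487,-405), with its length at yaw 1.33. I'll add a row planner next.

```bash
cat >> h.py <<'E'
yaw=-0.052
X=np.array([np.cos(yaw),np.sin(yaw),0]);Y=np.array([-np.sin(yaw),np.cos(yaw),0]);Z=np.array([0,0,1.])
O=np.array([580.7,24.9,0]);bed=O-105*Y;hub=O+130*Y+139*Z
from scipy.spatial.transform import Rotation as Ro
def pose():
    s=ctrl.sense();q=s['ee_rot'];R=Ro.from_quat([q[1],q[2],q[3],q[0]]).as_matrix()
    return np.array(s['eef_pos']),np.arctan2(R[1,0],R[0,0]),R
def plan(p1,y1,n,jaw,p0=None,y0=None,dig=1):
    if p0 is None: p0,y0,_=pose()
    p1=np.array(p1,float); dy=(y1-y0+np.pi/2)%np.pi-np.pi/2
    p=p0.copy();y=y0;rows=[]
    for k in range(n):
        t=p0+(p1-p0)*(k+1)/n; d=t-p; r=-round(dy/n,3)
        l=np.array([d[0]*np.cos(y)+d[1]*np.sin(y), d[0]*np.sin(y)-d[1]*np.cos(y), -d[2]])
        q=np.round(l/10,dig+1)
        rows.append([jaw,*[float(v) for v in q],r])
        q=q*10; p=p+np.array([q[0]*np.cos(y)+q[1]*np.sin(y),q[0]*np.sin(y)-q[1]*np.cos(y),-q[2]]); y-=r
    print(rows);print('end',p.round(1),round(y,3)); return p,y
E
python3 - <<'E'
from h import *
plan([487,-405,140],1.329,12,6.0)
E
```

```text
[[6.0, 3.08, -0.09, 0.85, np.float64(-0.09)], [6.0, 3.08, 0.19, 0.85, np.float64(-0.09)], [6.0, 3.04, 0.47, 0.85, np.float64(-0.09)], [6.0, 3.0, 0.73, 0.85, np.float64(-0.09)], [6.0, 2.91, 1.01, 0.84, np.float64(-0.09)], [6.0, 2.81, 1.26, 0.85, np.float64(-0.09)], [6.0, 2.69, 1.51, 0.85, np.float64(-0.09)], [6.0, 2.54, 1.74, 0.85, np.float64(-0.09)], [6.0, 2.38, 1.97, 0.85, np.float64(-0.09)], [6.0, 2.18, 2.17, 0.85, np.float64(-0.09)], [6.0, 1.99, 2.36, 0.85, np.float64(-0.09)], [6.0, 1.76, 2.52, 0.85, np.float64(-0.09)]]
end [ 487. -405.  140.] 1.334
```

Request:
{"name": "apply_moves", "arguments": {
  "commands": [
    [6, 3.08, -0.09, 0.85, -0.09],
    [6, 3.08, 0.19, 0.85, -0.09],
    [6, 3.04, 0.47, 0.85, -0.09],
    [6, 3.0, 0.73, 0.85, -0.09],
    [6, 2.91, 1.01, 0.85, -0.09],
    [6, 2.81, 1.26, 0.85, -0.09],
    [6, 2.69, 1.51, 0.85, -0.09],
    [6, 2.54, 1.74, 0.85, -0.09],
    [6, 2.38, 1.97, 0.85, -0.09],
    [6, 2.18, 2.17, 0.85, -0.09],
    [6, 1.99, 2.36, 0.85, -0.09],
    [6, 1.76, 2.52, 0.85, -0.085]
  ]
}}

```text
time_s: 1.15
eef_pos: [488.3, -404.4, 139.6]
ee_rot: [-0.0, 0.786, 0.618, -0.0]
force: [-0.0, -0.3, -0.2]
grip_width: 0.698
```

Request:
{"name": "apply_moves", "arguments": {
  "commands": [
    [6, 0, 0, 0, 0],
    [6, 0, 0, 0, 0]
  ]
}}

```text
time_s: 1.32
eef_pos: [487.7, -404.2, 139.1]
ee_rot: [-0.001, 0.787, 0.617, -0.0]
force: [-0.2, -0.3, 0.4]
grip_width: 0.703
```

```bash
python3 - <<'E'
from h import *
print(ctrl.sense()['joints'].round(2),pose()[:2])
im=ctrl.capture('wrist');cv2.imwrite('pics/w1.png',im[:,:,::-1]);i=ctrl.camera_info('wrist')
plan([487,-405,34],1.329,5,6.0)
E
```

```text
[-0.88  0.64  1.27 -0.    1.23 -0.64] (array([ 487.67800568, -404.20140533,  139.14276628]), np.float64(1.3305190734182757))
[[6.0, 0.0, 0.0, 2.12, np.float64(-0.0)], [6.0, 0.0, 0.01, 2.11, np.float64(-0.0)], [6.0, 0.0, -0.0, 2.12, np.float64(-0.0)], [6.0, 0.0, 0.0, 2.12, np.float64(-0.0)], [6.0, 0.0, 0.01, 2.11, np.float64(-0.0)]]
end [ 487. -405.   34.] 1.329
```

View pics/w1.png

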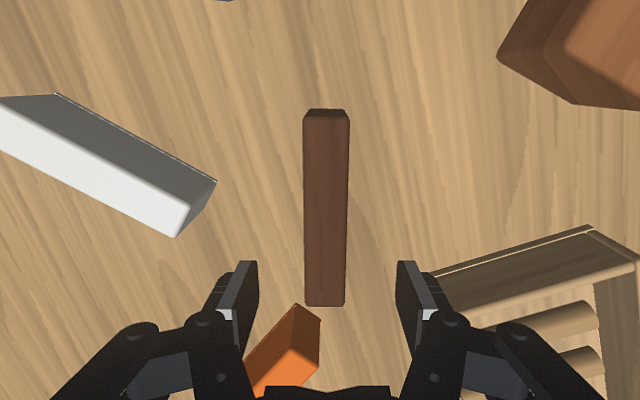

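The wrist view shows the scraper (303–349, 118–306) centred and aligned between the jaws. I'll check its centre along its length.

```bash
python3 - <<'E'
from h import *
i=ctrl.camera_info('wrist'); P=cast(i,[(305,119),(349,119),(345,305),(306,305)],60);print(P.round(1),P.mean(0))
E
```

```text
[[ 489.4 -342.4   60. ]
 [ 514.1 -348.4   60. ]
 [ 483.7 -470.5   60. ]
 [ 457.6 -464.1   60. ]] [ 486.20925507 -406.35993388   60.        ]
```

Request:
{"name": "apply_moves", "arguments": {
  "commands": [
    [6, -0.2, 0, 2.6, 0],
    [6, 0, 0, 2.6, 0],
    [6, 0, 0, 2.6, 0],
    [6, 0, 0, 2.0, 0],
    [6, 0, 0, 0.7, 0],
    [2.4, 0, 0, 0, 0],
    [2.4, 0, 0, 0, 0],
    [2.4, 0, 0, 0, 0],
    [2.4, 0, 0, 0, 0],
    [2.4, 0, 0, 0, 0]
  ],
  "squeeze": 60
}}

```text
time_s: 2.2
eef_pos: [486.9, -408.0, 37.2]
ee_rot: [0.002, 0.787, 0.617, -0.0]
force: [-2.0, -1.0, 6.6]
grip_width: 0.318
```

```bash
python3 - <<'E'
from h import *
p0=np.array([486.9,-408,125.]);t=bed-82*X+2*Y; print(t)
p,y=plan([t[0],t[1],125],1.519,11,2.4,p0,1.331)
E
```

```text
[493.45725247 -73.69869676   0.        ]
[[2.4, 2.97, -0.66, -0.0, -0.017], [2.4, 2.97, -0.62, -0.0, -0.017], [2.4, 2.99, -0.56, -0.0, -0.017], [2.4, 3.0, -0.51, -0.0, -0.017], [2.4, 3.0, -0.46, -0.0, -0.017], [2.4, 3.01, -0.41, -0.0, -0.017], [2.4, 3.02, -0.36, -0.0, -0.017], [2.4, 3.03, -0.31, -0.0, -0.017], [2.4, 3.03, -0.25, -0.0, -0.017], [2.4, 3.03, -0.21, -0.0, -0.017], [2.4, 3.03, -0.15, -0.0, -0.017]]
end [493.5 -73.7 125. ] 1.518
```

Request:
{"name": "apply_moves", "arguments": {
  "commands": [
    [2.4, 0, 0, -1.0, 0],
    [2.4, 0, 0, -2.4, 0],
    [2.4, 0, 0, -2.7, 0],
    [2.4, 0, 0, -2.7, 0],
    [2.4, 0, 0, 0, 0],
    [2.4, 0, 0, 0, 0]
  ]
}}

```text
time_s: 2.7
eef_pos: [486.9, -407.4, 125.3]
ee_rot: [0.002, 0.787, 0.617, 0.0]
force: [-0.1, 0.1, -2.9]
grip_width: 0.319
```

Request:
{"name": "apply_moves", "arguments": {
  "commands": [
    [2.4, 2.97, -0.66, 0, -0.017],
    [2.4, 2.97, -0.62, 0, -0.017],
    [2.4, 2.99, -0.56, 0, -0.017],
    [2.4, 3.0, -0.51, 0, -0.017],
    [2.4, 3.0, -0.46, 0, -0.017],
    [2.4, 3.01, -0.41, 0, -0.017],
    [2.4, 3.02, -0.36, 0, -0.017],
    [2.4, 3.03, -0.31, 0, -0.017],
    [2.4, 3.03, -0.25, 0, -0.017],
    [2.4, 3.03, -0.21, 0, -0.017],
    [2.4, 3.03, -0.15, 0, -0.017],
    [2.4, 0, 0, 0, 0]
  ]
}}

```text
time_s: 3.7
eef_pos: [492.6, -68.3, 122.3]
ee_rot: [-0.002, 0.725, 0.689, -0.0]
force: [0.8, 0.0, -2.9]
grip_width: 0.318
```

Request:
{"name": "apply_moves", "arguments": {
  "commands": [
    [2.4, 0, 0, 2.0, 0],
    [2.4, 0, 0, 2.0, 0],
    [2.4, 0, 0, 1.5, 0],
    [2.4, 0, 0, 0.5, 0],
    [2.4, 0, 0, 0, 0]
  ]
}}

```text
time_s: 4.12
eef_pos: [492.8, -72.7, 61.8]
ee_rot: [-0.002, 0.726, 0.687, -0.001]
force: [-0.3, 0.5, -2.1]
grip_width: 0.321
```

```bash
python3 - <<'E'
from h import *
print(pose()[:2],ctrl.sense()['force'])
t=bed-82*X+2*Y;print(t)
im=ctrl.capture('wrist');cv2.imwrite('pics/w2.png',im[:,:,::-1])
im=ctrl.capture('scene');cv2.imwrite('pics/s2.png',cv2.resize(im[150:290,220:420,::-1],(800,560),interpolation=cv2.INTER_CUBIC))
E
```

```text
(array([492.79718228, -72.72554048,  61.84054448]), np.float64(1.5154490905963354)) [-0.25987505  0.48362836 -2.09314481]
[493.45725247 -73.69869676   0.        ]
```

View pics/w2.png

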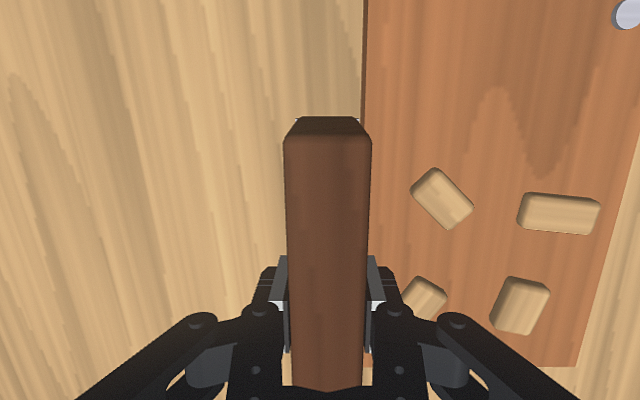

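View pics/s2.png

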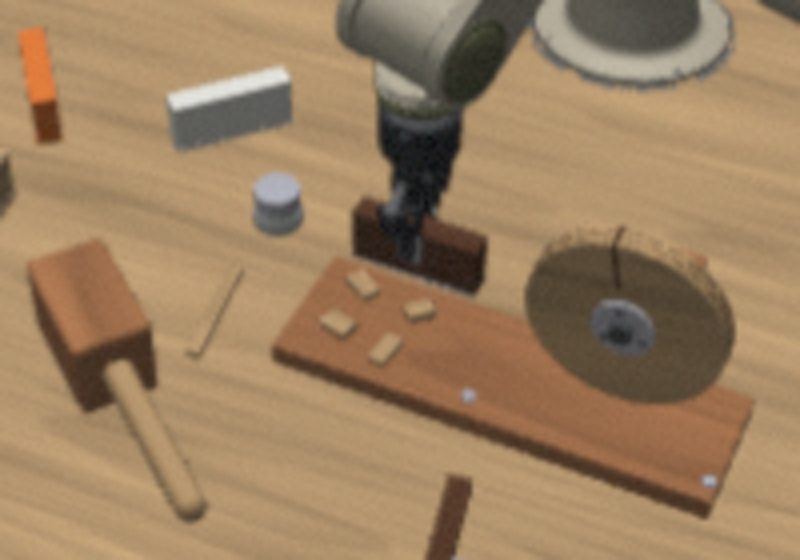

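The block stands just beside the near plank edge and lines up with it, and all four chips lie within its length. Now the sweep away from the robot.

Request:
{"name": "apply_moves", "arguments": {
  "commands": [
    [2.4, 0, 0, -0.1, 0],
    [2.4, 0, 1.0, 0, 0],
    [2.4, 0, 1.1, 0, 0],
    [2.4, 0, 1.1, 0, 0],
    [2.4, 0, 1.1, 0, 0]
  ]
}}

```text
time_s: 4.63
eef_pos: [537.6, -75.4, 65.3]
ee_rot: [0.001, 0.726, 0.687, 0.0]
force: [-0.1, -0.3, -1.3]
grip_width: 0.321
```

Request:
{"name": "apply_moves", "arguments": {
  "commands": [
    [2.4, 0, 1.1, 0, 0],
    [2.4, 0, 1.1, 0, 0],
    [2.4, 0, 1.1, 0, 0],
    [2.4, 0, 1.1, 0, 0],
    [2.4, 0, 1.1, 0, 0],
    [2.4, 0, 1.1, 0, 0]
  ]
}}

```text
time_s: 5.13
eef_pos: [603.4, -79.0, 65.3]
ee_rot: [0.0, 0.726, 0.687, 0.0]
force: [-0.3, -0.3, -2.8]
grip_width: 0.316
```

```bash
python3 - <<'E'
from h import *
p=pose();print((p[0]-bed)@X,(p[0]-bed)@Y,p[0][2],p[1],ctrl.sense()['force'])
im=ctrl.capture('scene');cv2.imwrite('pics/s3.png',cv2.resize(im[150:290,220:420,::-1],(800,560),interpolation=cv2.INTER_CUBIC))
E
```

```text
28.05556504155068 2.42516975751878 65.2653508051402 1.515827574071947 [-0.29432359 -0.27964194 -2.77871962]
```

View pics/s3.png

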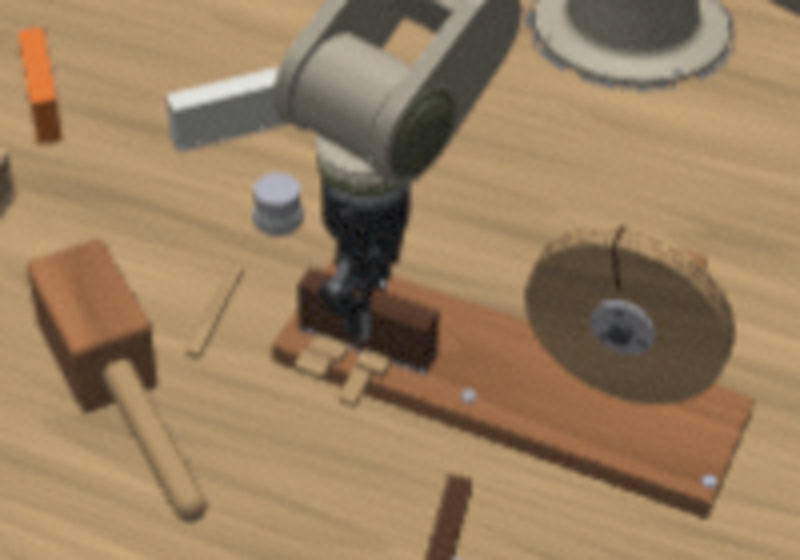

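The block is pushing all four chips ahead of it near the far edge, at about (320,355) and (365,375). I'll continue past the edge.

Request:
{"name": "apply_moves", "arguments": {
  "commands": [
    [2.4, 0, 1.1, 0.1, 0],
    [2.4, 0, 1.1, 0.1, 0],
    [2.4, 0, 1.1, 0, 0],
    [2.4, 0, 1.1, 0, 0],
    [2.4, 0, 1.1, 0, 0],
    [2.4, 0, 0.5, 0, 0],
    [2.4, 0, 0, 0, 0]
  ]
}}

```text
time_s: 5.77
eef_pos: [663.0, -82.2, 62.6]
ee_rot: [0.0, 0.726, 0.687, 0.0]
force: [0.5, 0.7, -2.5]
grip_width: 0.318
```

Request:
{"name": "apply_moves", "arguments": {
  "commands": [
    [2.4, 0, 0, -2.0, 0],
    [2.4, 0, 0, -3.0, 0],
    [2.4, 0, 0, -2.0, 0],
    [2.4, 0, -3.0, 0, 0],
    [2.4, 0, -3.5, 0, 0],
    [2.4, 0, -3.5, 0, 0],
    [2.4, 0, -3.0, 0, 0]
  ]
}}

```text
time_s: 6.35
eef_pos: [529.8, -74.5, 132.4]
ee_rot: [-0.0, 0.726, 0.687, -0.0]
force: [-0.1, -0.2, -0.8]
grip_width: 0.32
```

```bash
python3 - <<'E'
from h import *
p=pose();print((p[0]-bed)@X,(p[0]-bed)@Y,p[0],p[1],ctrl.sense()['force'])
im=ctrl.capture('scene');cv2.imwrite('pics/s4.png',cv2.resize(im[150:290,220:420,::-1],(800,560),interpolation=cv2.INTER_CUBIC))
im=ctrl.capture('top');cv2.imwrite('pics/t4.png',cv2.resize(im[130:300,200:480,::-1],(800,486),interpolation=cv2.INTER_CUBIC))
E
```

```text
-45.667881812930204 3.0991509945667413 [529.79739079 -74.48945031 132.39235707] 1.515899250577988 [-0.08352038 -0.17274226 -0.81180695]
```

View pics/s4.png

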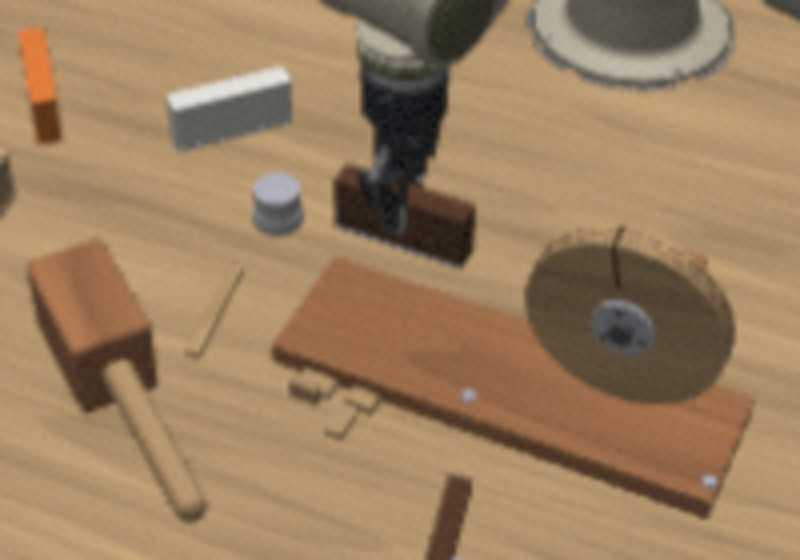

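View pics/t4.png

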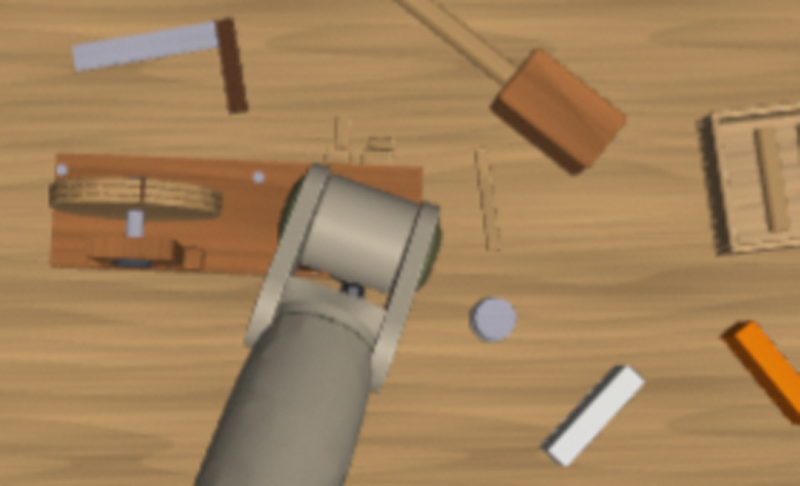

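The bed looks bare in the scene view, and the chips lie on the bench beyond the far edge at about (310,385) and (350,410). Next I put the block down on free bench on the robot's side, then recheck the chips.

Request:
{"name": "apply_moves", "arguments": {
  "commands": [
    [2.4, 0, -3.2, 0, 0],
    [2.4, 0, -3.5, 0, 0],
    [2.4, 0, -3.5, 1.0, 0],
    [2.4, 0, -2.5, 2.0, 0],
    [2.4, 0, 0, 3.0, 0],
    [2.4, 0, 0, 2.0, 0],
    [2.4, 0, 0, 1.0, 0],
    [2.4, 0, 0, 0.3, 0],
    [2.4, 0, 0, 0, 0]
  ]
}}

```text
time_s: 7.2
eef_pos: [405.8, -68.0, 39.2]
ee_rot: [-0.0, 0.726, 0.687, -0.0]
force: [0.3, -0.1, -1.8]
grip_width: 0.319
```

Request:
{"name": "apply_moves", "arguments": {
  "commands": [
    [2.4, 0, 0, 0.15, 0],
    [2.4, 0, 0, 0.1, 0],
    [2.4, 0, 0, 0, 0]
  ]
}}

```text
time_s: 7.45
eef_pos: [406.2, -68.2, 37.3]
ee_rot: [0.001, 0.726, 0.687, 0.0]
force: [-0.1, -0.1, -1.1]
grip_width: 0.321
```

Request:
{"name": "apply_moves", "arguments": {
  "commands": [
    [2.4, 0, 0, 0.05, 0],
    [4.5, 0, 0, 0, 0],
    [5, 0, 0, 0, 0],
    [5, 0, 0, 0, 0],
    [5, 0, 0, -1, 0],
    [5, 0, 0, -2, 0],
    [5, 0, 0, -3, 0],
    [5, 0, 0, -3, 0]
  ]
}}

```text
time_s: 8.12
eef_pos: [405.4, -67.8, 127.2]
ee_rot: [-0.001, 0.726, 0.687, -0.0]
force: [0.4, -2.0, 0.1]
grip_width: 0.588
```

```bash
python3 - <<'E'
from h import *
print(ctrl.sense()['force'])
im=ctrl.capture('scene');cv2.imwrite('pics/s5.png',cv2.resize(im[150:290,220:420,::-1],(800,560),interpolation=cv2.INTER_CUBIC))
cv2.imwrite('pics/s5b.png',cv2.resize(im[225:275,280:340,::-1],(720,600),interpolation=cv2.INTER_CUBIC))
im=ctrl.capture('top');cv2.imwrite('pics/t5.png',cv2.resize(im[160:230,290:370,::-1],(685,600),interpolation=cv2.INTER_CUBIC))
E
```

```text
[ 0.38184398 -1.95485009  0.14984203]
```

View pics/s5.png

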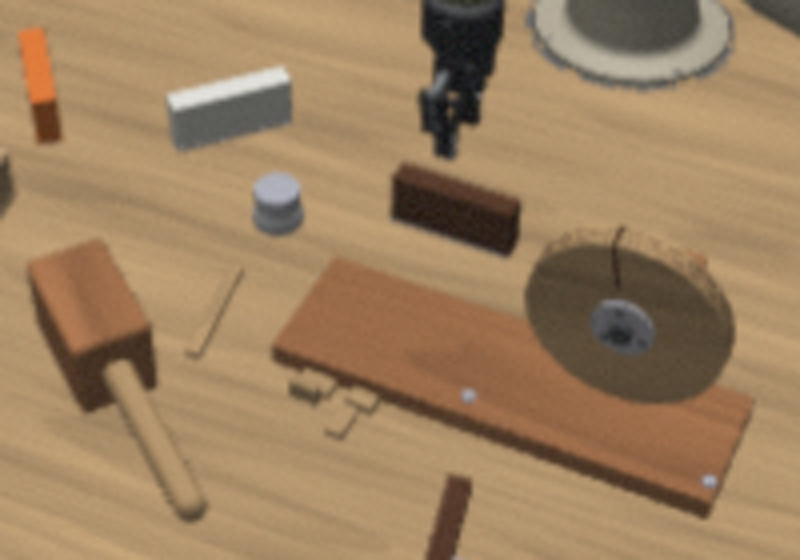

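View pics/s5b.png

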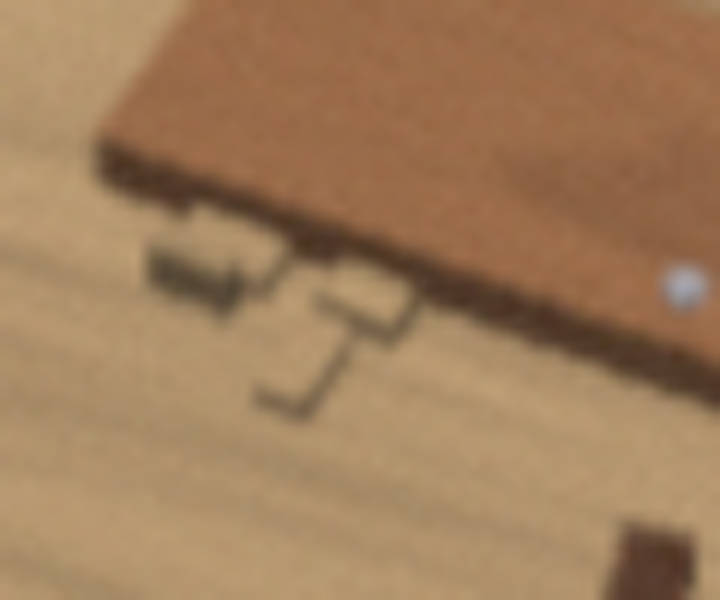

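View pics/t5.png

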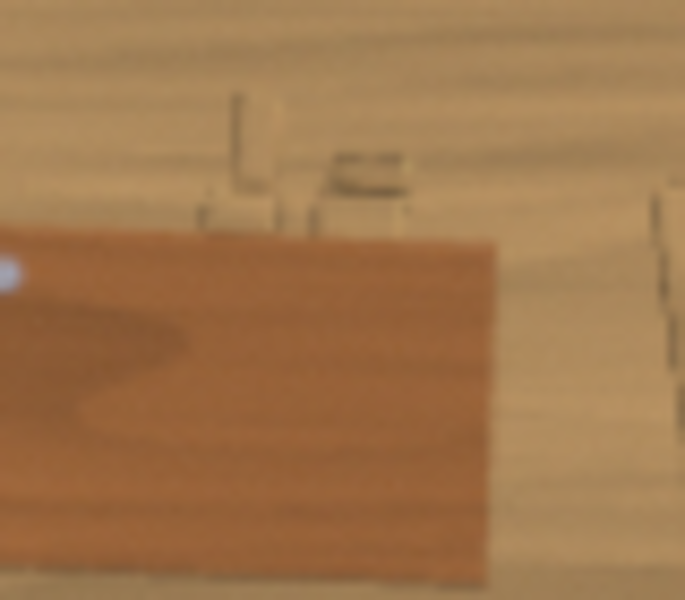

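All four chips lie flat on the bench beside the plank, against or near its far edge, and the bed is bare. The scraper stands at about (455,210). Next I go over the wheel.

```bash
python3 - <<'E'
from h import *
print(pose()[:2],hub)
p,y=plan([hub[0],hub[1],285],1.519,11,5.5,np.array([405.4,-67.8,207]),1.5155)
E
```

```text
(array([407.8340218 , -68.87468475, 129.92789673]), np.float64(1.5159640771002685)) [587.45695391 154.7242796  139.        ]
[[5.5, 2.11, 1.54, -0.71, -0.0], [5.5, 2.11, 1.54, -0.71, -0.0], [5.5, 2.11, 1.54, -0.71, -0.0], [5.5, 2.12, 1.54, -0.71, -0.0], [5.5, 2.11, 1.54, -0.71, -0.0], [5.5, 2.11, 1.54, -0.7, -0.0], [5.5, 2.11, 1.55, -0.71, -0.0], [5.5, 2.11, 1.54, -0.71, -0.0], [5.5, 2.11, 1.54, -0.71, -0.0], [5.5, 2.11, 1.54, -0.71, -0.0], [5.5, 2.11, 1.54, -0.71, -0.0]]
end [587.5 154.7 285. ] 1.516
```

Request:
{"name": "apply_moves", "arguments": {
  "commands": [
    [5.5, 0, 0, -2.5, 0],
    [5.5, 0, 0, -3, 0],
    [5.5, 0, 0, -2.5, 0]
  ]
}}

```text
time_s: 8.47
eef_pos: [405.7, -67.9, 207.2]
ee_rot: [-0.0, 0.726, 0.687, -0.0]
force: [1.1, -0.8, 0.1]
grip_width: 0.642
```

Request:
{"name": "apply_moves", "arguments": {
  "commands": [
    [5.5, 2.1, 1.5, -0.8, 0],
    [5.5, 2.1, 1.5, -0.8, 0],
    [5.5, 2.1, 1.5, -0.8, 0],
    [5.5, 2.1, 1.5, -0.8, 0],
    [5.5, 2.1, 1.5, -0.7, 0],
    [5.5, 2.1, 1.5, -0.7, 0],
    [5.5, 2.1, 1.6, -0.7, 0],
    [5.5, 2.1, 1.6, -0.7, 0],
    [5.5, 2.1, 1.6, -0.7, 0],
    [5.5, 2.1, 1.5, -0.6, 0],
    [5.5, 2.1, 1.6, -0.4, 0],
    [5.5, 0, 0, 0, 0]
  ]
}}

```text
time_s: 9.47
eef_pos: [589.0, 156.2, 282.0]
ee_rot: [-0.0, 0.725, 0.688, 0.0]
force: [-0.4, -0.2, 0.2]
grip_width: 0.642
```

```bash
python3 - <<'E'
from h import *
print(pose()[:2],ctrl.sense()['joints'].round(2),ctrl.sense()['force'])
im=ctrl.capture('wrist');cv2.imwrite('pics/w6.png',im[:,:,::-1])
im=ctrl.capture('scene');cv2.imwrite('pics/s6.png',cv2.resize(im[190:260,340:420,::-1],(685,600),interpolation=cv2.INTER_CUBIC))
E
```

```text
(array([589.00934951, 156.18338691, 282.03602303]), np.float64(1.5183588495304008)) [0.07 0.48 1.15 0.   1.51 0.12] [-0.43206632 -0.22147162  0.20906425]
```

View pics/w6.png

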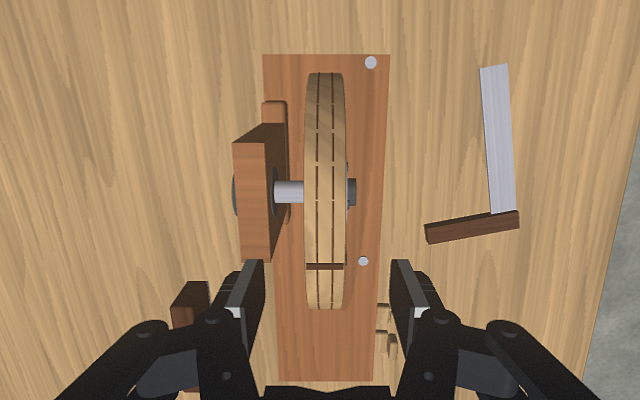

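View pics/s6.png

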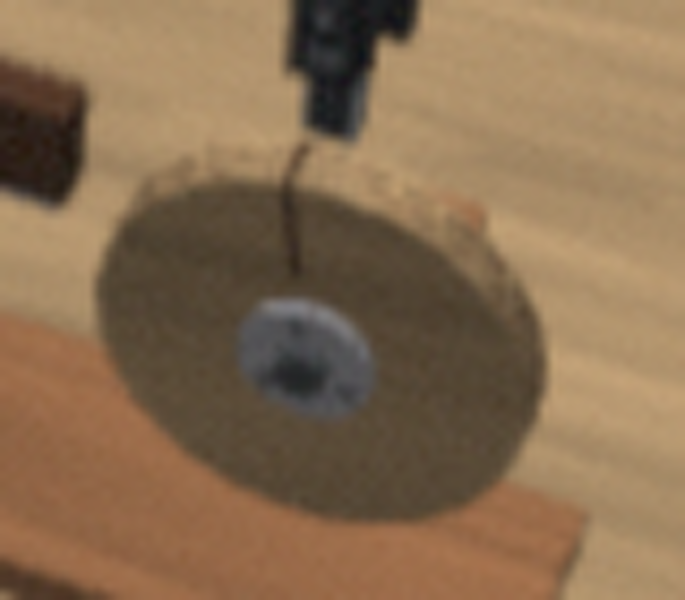

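The wrist view has the wheel rim (304–346) centred between the pads at about 327, and the dark line on the rim at row 266.

```bash
python3 - <<'E'
from h import *
i=ctrl.camera_info('wrist')
for z in (229,):
    P=cast(i,[(305,266),(345,266),(325,266),(305,220),(345,220)],z)
    for p in P: print(z,((p-hub)@X).round(1),((p-hub)@Y).round(1))
print('tcp',(pose()[0]-hub)@X,(pose()[0]-hub)@Y)
s=ctrl.camera_info('scene')
# line on +x face plane in scene: cast to plane x_stand=12
uv=(np.array([(289,190),(294,275),(300,372)])+.5)/(600/70)-.5+[340,190]
n=cv2.undistortPoints(uv.reshape(-1,1,2).astype(float),K(s),s['dist_coeffs']).reshape(-1,2)
T=s['camera_from_world'];R=T[:3,:3];c=-R.T@T[:3,3]
for a in n:
    d=np.r_[a,1]@R; t=((hub+12*X-c)@X)/(d@X); q=c+t*d-hub; print('face y,z',q@Y,q[2],'ang',np.arctan2(-(q@Y),q[2]))
E
```

```text
229 -12.5 -20.3
229 10.7 -20.3
229 -0.9 -20.3
229 -11.8 8.3
229 10.2 8.3
tcp -0.017620753411881226 -1.0495706377739904
face y,z -16.951137172688608 87.06463727053517 ang 0.19229040302835862
face y,z -10.515001320741383 44.736071880520285 ang 0.23085484439550638
face y,z -2.7172206597431354 -5.605346666042351 ang 2.690215135406472
```

The wheel's line is at θ ≈ +0.21 rad, and the two views agree on that. Now I grip the rim at the top.

Request:
{"name": "apply_moves", "arguments": {
  "commands": [
    [4.2, 0.1, -0.05, 0, 0],
    [4.2, 0, 0, 2.0, 0],
    [4.2, 0, 0, 2.0, 0],
    [4.2, 0, 0, 2.0, 0],
    [4.2, 0, 0, 1.4, 0],
    [4.2, 0, 0, 0, 0]
  ],
  "squeeze": 30
}}

```text
time_s: 10.07
eef_pos: [585.3, 153.4, 206.3]
ee_rot: [-0.002, 0.727, 0.687, -0.002]
force: [-0.0, 1.4, -0.4]
grip_width: 0.493
```

Request:
{"name": "apply_moves", "arguments": {
  "commands": [
    [2.0, 0, 0, 0, 0],
    [2.0, 0, 0, 0, 0],
    [2.0, 0, 0, 0, 0],
    [2.0, 0, 0, 0, 0],
    [2.0, 0, 0, 0, 0]
  ]
}}

```text
time_s: 10.48
eef_pos: [587.5, 153.8, 210.4]
ee_rot: [0.001, 0.726, 0.687, 0.001]
force: [3.7, -3.4, 1.8]
grip_width: 0.275
```

```bash
cat > log.py <<'E'
from h import *
s=ctrl.sense();d=s['eef_pos']-hub
print(round(s['time_s'],2),'xyz',[(d@X).round(1),(d@Y).round(1),d[2].round(1)],'F',[(s['force']@X).round(2),(s['force']@Y).round(2),s['force'][2].round(2)],'M',[(s['wrist_torque']@X).round(3),(s['wrist_torque']@Y).round(3)],s['grip_width'].round(3))
E
python3 log.py
```

```text
Traceback (most recent call last):
  File "log.py", line 3, in <module>
    print(round(s['time_s'],2),'xyz',[(d@X).round(1),(d@Y).round(1),d[2].round(1)],'F',[(s['force']@X).round(2),(s['force']@Y).round(2),s['force'][2].round(2)],'M',[(s['wrist_torque']@X).round(3),(s['wrist_torque']@Y).round(3)],s['grip_width'].round(3))
                                                                                                                                                                                                                                    ^^^^^^^^^^^^^^^^^^^^^
AttributeError: 'float' object has no attribute 'round'
```

```bash
sed -i "s/s\['grip_width'\].round(3)/round(float(s['grip_width']),3)/" log.py; python3 log.py
```

```text
10.48 xyz [np.float64(0.1), np.float64(-0.9), np.float64(71.4)] F [np.float64(3.83), np.float64(-3.25), np.float64(1.77)] M [np.float64(-0.401), np.float64(-0.187)] 0.275
```

Request:
{"name": "apply_moves", "arguments": {
  "commands": [
    [2.0, -0.53, 0, 0.02, 0],
    [2.0, -0.53, 0, 0.06, 0]
  ]
}}

```text
time_s: 10.65
eef_pos: [587.1, 145.1, 209.9]
ee_rot: [0.0, 0.726, 0.688, 0.003]
force: [5.4, 5.3, 2.9]
grip_width: 0.275
```

```bash
python3 log.py
```

```text
10.65 xyz [np.float64(0.1), np.float64(-9.6), np.float64(70.9)] F [np.float64(5.12), np.float64(5.55), np.float64(2.89)] M [np.float64(1.451), np.float64(-0.483)] 0.275
```

Request:
{"name": "apply_moves", "arguments": {
  "commands": [
    [2.0, -0.52, 0, 0.09, 0],
    [2.0, -0.52, 0, 0.13, 0]
  ]
}}

```text
time_s: 10.82
eef_pos: [586.5, 134.6, 208.0]
ee_rot: [0.0, 0.726, 0.688, 0.003]
force: [3.8, 5.6, 4.2]
grip_width: 0.273
```

```bash
python3 log.py
```

```text
10.82 xyz [np.float64(0.1), np.float64(-20.1), np.float64(69.0)] F [np.float64(3.5), np.float64(5.77), np.float64(4.16)] M [np.float64(1.418), np.float64(-0.35)] 0.273
```

Request:
{"name": "apply_moves", "arguments": {
  "commands": [
    [2.0, -0.51, 0, 0.16, 0],
    [2.0, -0.49, 0, 0.2, 0]
  ]
}}

```text
time_s: 10.98
eef_pos: [586.0, 124.5, 204.7]
ee_rot: [0.0, 0.726, 0.687, 0.003]
force: [2.9, 4.8, 5.8]
grip_width: 0.274
```

```bash
python3 log.py
```

```text
10.98 xyz [np.float64(0.1), np.float64(-30.3), np.float64(65.7)] F [np.float64(2.68), np.float64(4.96), np.float64(5.83)] M [np.float64(1.23), np.float64(-0.085)] 0.274
```

Request:
{"name": "apply_moves", "arguments": {
  "commands": [
    [2.0, -0.48, 0, 0.23, 0],
    [2.0, -0.46, 0, 0.27, 0]
  ]
}}

```text
time_s: 11.15
eef_pos: [585.5, 114.9, 200.1]
ee_rot: [0.001, 0.726, 0.687, 0.002]
force: [0.7, 3.9, 9.1]
grip_width: 0.274
```

```bash
python3 log.py
```

```text
11.15 xyz [np.float64(0.1), np.float64(-39.9), np.float64(61.1)] F [np.float64(0.53), np.float64(3.96), np.float64(9.05)] M [np.float64(1.058), np.float64(0.177)] 0.274
```

Request:
{"name": "apply_moves", "arguments": {
  "commands": [
    [2.0, -0.44, 0, 0.3, 0],
    [2.0, -0.42, 0, 0.33, 0]
  ]
}}

```text
time_s: 11.32
eef_pos: [585.0, 106.0, 194.1]
ee_rot: [0.001, 0.726, 0.687, 0.002]
force: [0.2, 1.5, 11.0]
grip_width: 0.27
```

```bash
python3 log.py
```

```text
11.32 xyz [np.float64(0.1), np.float64(-48.8), np.float64(55.1)] F [np.float64(0.17), np.float64(1.53), np.float64(11.04)] M [np.float64(0.72), np.float64(0.356)] 0.27
```

Request:
{"name": "apply_moves", "arguments": {
  "commands": [
    [2.0, -0.39, 0, 0.36, 0]
  ]
}}

```text
time_s: 11.4
eef_pos: [584.8, 101.9, 190.6]
ee_rot: [0.001, 0.726, 0.687, 0.002]
force: [-1.5, 0.3, 12.3]
grip_width: 0.274
```

```bash
python3 log.py
```

```text
11.4 xyz [np.float64(0.1), np.float64(-52.9), np.float64(51.6)] F [np.float64(-1.5), np.float64(0.26), np.float64(12.28)] M [np.float64(0.569), np.float64(0.466)] 0.274
```

Request:
{"name": "apply_moves", "arguments": {
  "commands": [
    [2.0, 0.39, 0, -0.36, 0],
    [2.0, 0.42, 0, -0.33, 0],
    [2.0, 0.44, 0, -0.3, 0]
  ]
}}

```text
time_s: 11.65
eef_pos: [585.2, 111.9, 197.5]
ee_rot: [0.002, 0.727, 0.687, -0.001]
force: [6.7, -10.1, -10.3]
grip_width: 0.278
```

```bash
python3 log.py
```

```text
11.65 xyz [np.float64(0.0), np.float64(-42.9), np.float64(58.5)] F [np.float64(7.19), np.float64(-9.7), np.float64(-10.29)] M [np.float64(-2.003), np.float64(-1.063)] 0.278
```

Request:
{"name": "apply_moves", "arguments": {
  "commands": [
    [2.0, 0.46, 0, -0.27, 0],
    [2.0, 0.48, 0, -0.23, 0]
  ]
}}

```text
time_s: 11.82
eef_pos: [585.7, 121.3, 202.4]
ee_rot: [0.002, 0.727, 0.687, -0.001]
force: [6.1, -12.0, -9.4]
grip_width: 0.273
```

```bash
python3 log.py
```

```text
11.82 xyz [np.float64(0.0), np.float64(-33.5), np.float64(63.4)] F [np.float64(6.75), np.float64(-11.7), np.float64(-9.38)] M [np.float64(-2.0), np.float64(-0.989)] 0.273
```

Request:
{"name": "apply_moves", "arguments": {
  "commands": [
    [2.0, 0.49, 0, -0.2, 0],
    [2.0, 0.51, 0, -0.16, 0]
  ]
}}

```text
time_s: 11.98
eef_pos: [586.3, 131.1, 206.0]
ee_rot: [0.002, 0.727, 0.687, -0.002]
force: [5.0, -12.9, -8.1]
grip_width: 0.276
```

```bash
python3 log.py
```

```text
11.98 xyz [np.float64(0.0), np.float64(-23.7), np.float64(67.0)] F [np.float64(5.7), np.float64(-12.57), np.float64(-8.11)] M [np.float64(-2.251), np.float64(-0.841)] 0.276
```

Request:
{"name": "apply_moves", "arguments": {
  "commands": [
    [2.0, 0.52, 0, -0.13, 0],
    [2.0, 0.52, 0, -0.09, 0]
  ]
}}

```text
time_s: 12.15
eef_pos: [586.8, 141.3, 208.4]
ee_rot: [0.002, 0.727, 0.687, -0.002]
force: [4.1, -13.7, -6.0]
grip_width: 0.276
```

```bash
python3 log.py
```

```text
12.15 xyz [np.float64(0.1), np.float64(-13.4), np.float64(69.4)] F [np.float64(4.85), np.float64(-13.46), np.float64(-6.02)] M [np.float64(-2.431), np.float64(-0.686)] 0.276
```

Request:
{"name": "apply_moves", "arguments": {
  "commands": [
    [2.0, 0.53, 0, -0.06, 0],
    [2.0, 0.53, 0, -0.02, 0]
  ]
}}

```text
time_s: 12.32
eef_pos: [587.4, 151.8, 209.5]
ee_rot: [0.002, 0.727, 0.687, -0.002]
force: [3.3, -14.0, -3.5]
grip_width: 0.269
```

```bash
python3 log.py
```

```text
12.32 xyz [np.float64(0.1), np.float64(-2.9), np.float64(70.5)] F [np.float64(4.0), np.float64(-13.81), np.float64(-3.53)] M [np.float64(-2.41), np.float64(-0.526)] 0.269
```

Request:
{"name": "apply_moves", "arguments": {
  "commands": [
    [2.0, 0.53, 0, 0.02, 0],
    [2.0, 0.53, 0, 0.06, 0]
  ]
}}

```text
time_s: 12.48
eef_pos: [588.0, 162.4, 209.2]
ee_rot: [0.002, 0.727, 0.687, -0.001]
force: [1.3, -13.3, -0.1]
grip_width: 0.273
```

```bash
python3 log.py
```

```text
12.48 xyz [np.float64(0.2), np.float64(7.7), np.float64(70.2)] F [np.float64(1.96), np.float64(-13.26), np.float64(-0.15)] M [np.float64(-2.474), np.float64(-0.192)] 0.273
```

Request:
{"name": "apply_moves", "arguments": {
  "commands": [
    [2.0, 0.52, 0, 0.09, 0],
    [2.0, 0.52, 0, 0.13, 0]
  ]
}}

```text
time_s: 12.65
eef_pos: [588.6, 172.9, 207.5]
ee_rot: [0.002, 0.727, 0.687, -0.001]
force: [0.4, -12.5, 2.6]
grip_width: 0.275
```

```bash
python3 log.py
```

```text
12.65 xyz [np.float64(0.2), np.float64(18.2), np.float64(68.5)] F [np.float64(1.1), np.float64(-12.49), np.float64(2.56)] M [np.float64(-2.42), np.float64(-0.059)] 0.275
```

Request:
{"name": "apply_moves", "arguments": {
  "commands": [
    [2.0, 0.51, 0, 0.16, 0],
    [2.0, 0.49, 0, 0.2, 0]
  ]
}}

```text
time_s: 12.82
eef_pos: [589.2, 183.2, 204.3]
ee_rot: [0.002, 0.727, 0.687, -0.001]
force: [-0.7, -12.6, 6.7]
grip_width: 0.274
```

```bash
python3 log.py
```

```text
12.82 xyz [np.float64(0.2), np.float64(28.5), np.float64(65.3)] F [np.float64(0.01), np.float64(-12.62), np.float64(6.74)] M [np.float64(-2.251), np.float64(0.195)] 0.274
```

Request:
{"name": "apply_moves", "arguments": {
  "commands": [
    [2.0, 0.48, 0, 0.23, 0],
    [2.0, 0.46, 0, 0.27, 0]
  ]
}}

```text
time_s: 12.98
eef_pos: [589.7, 193.0, 199.9]
ee_rot: [0.002, 0.726, 0.687, -0.0]
force: [-2.3, -10.0, 9.9]
grip_width: 0.274
```

```bash
python3 log.py
```

```text
12.98 xyz [np.float64(0.3), np.float64(38.3), np.float64(60.9)] F [np.float64(-1.77), np.float64(-10.11), np.float64(9.86)] M [np.float64(-1.941), np.float64(0.39)] 0.274
```

Request:
{"name": "apply_moves", "arguments": {
  "commands": [
    [2.0, 0.44, 0, 0.3, 0],
    [2.0, 0.42, 0, 0.33, 0]
  ]
}}

```text
time_s: 13.15
eef_pos: [590.2, 202.0, 194.0]
ee_rot: [0.002, 0.726, 0.687, 0.0]
force: [-2.2, -8.3, 12.0]
grip_width: 0.274
```

```bash
python3 log.py
```

```text
13.15 xyz [np.float64(0.3), np.float64(47.3), np.float64(55.0)] F [np.float64(-1.75), np.float64(-8.36), np.float64(12.01)] M [np.float64(-1.724), np.float64(0.482)] 0.274
```

Request:
{"name": "apply_moves", "arguments": {
  "commands": [
    [2.0, 0.39, 0, 0.36, 0]
  ]
}}

```text
time_s: 13.23
eef_pos: [590.5, 206.2, 190.7]
ee_rot: [0.002, 0.726, 0.687, 0.001]
force: [-2.8, -5.5, 13.1]
grip_width: 0.274
```

```bash
python3 log.py
```

```text
13.23 xyz [np.float64(0.3), np.float64(51.6), np.float64(51.7)] F [np.float64(-2.54), np.float64(-5.65), np.float64(13.09)] M [np.float64(-1.509), np.float64(0.622)] 0.274
```

Request:
{"name": "apply_moves", "arguments": {
  "commands": [
    [2.0, -0.39, 0, -0.36, 0],
    [2.0, -0.42, 0, -0.33, 0],
    [2.0, -0.44, 0, -0.3, 0]
  ]
}}

```text
time_s: 13.48
eef_pos: [589.8, 195.7, 198.1]
ee_rot: [-0.0, 0.726, 0.688, 0.002]
force: [8.1, 4.0, -6.6]
grip_width: 0.279
```

```bash
python3 log.py
```

```text
13.48 xyz [np.float64(0.2), np.float64(41.1), np.float64(59.1)] F [np.float64(7.88), np.float64(4.41), np.float64(-6.55)] M [np.float64(1.135), np.float64(-1.008)] 0.279
```

Request:
{"name": "apply_moves", "arguments": {
  "commands": [
    [2.0, -0.46, 0, -0.27, 0],
    [2.0, -0.48, 0, -0.23, 0]
  ]
}}

```text
time_s: 13.65
eef_pos: [589.3, 186.2, 203.1]
ee_rot: [-0.0, 0.726, 0.688, 0.002]
force: [7.7, 6.1, -7.5]
grip_width: 0.272
```

```bash
python3 log.py
```

```text
13.65 xyz [np.float64(0.2), np.float64(31.5), np.float64(64.1)] F [np.float64(7.32), np.float64(6.46), np.float64(-7.51)] M [np.float64(1.217), np.float64(-0.956)] 0.272
```

Request:
{"name": "apply_moves", "arguments": {
  "commands": [
    [2.0, -0.49, 0, -0.2, 0],
    [2.0, -0.51, 0, -0.16, 0]
  ]
}}

```text
time_s: 13.82
eef_pos: [588.7, 176.3, 206.8]
ee_rot: [-0.0, 0.726, 0.688, 0.002]
force: [7.7, 6.1, -5.2]
grip_width: 0.275
```

```bash
python3 log.py
```

```text
13.82 xyz [np.float64(0.2), np.float64(21.6), np.float64(67.8)] F [np.float64(7.34), np.float64(6.47), np.float64(-5.25)] M [np.float64(1.255), np.float64(-0.945)] 0.275
```

Request:
{"name": "apply_moves", "arguments": {
  "commands": [
    [2.0, -0.52, 0, -0.13, 0],
    [2.0, -0.52, 0, -0.09, 0]
  ]
}}

```text
time_s: 13.98
eef_pos: [588.2, 166.0, 209.2]
ee_rot: [-0.0, 0.726, 0.688, 0.002]
force: [6.8, 6.2, -4.6]
grip_width: 0.278
```

```bash
python3 log.py
```

```text
13.98 xyz [np.float64(0.2), np.float64(11.3), np.float64(70.2)] F [np.float64(6.46), np.float64(6.54), np.float64(-4.6)] M [np.float64(1.307), np.float64(-0.881)] 0.278
```

Request:
{"name": "apply_moves", "arguments": {
  "commands": [
    [2.0, -0.53, 0, -0.06, 0],
    [2.0, -0.53, 0, -0.02, 0]
  ]
}}

```text
time_s: 14.15
eef_pos: [587.6, 155.5, 210.2]
ee_rot: [-0.0, 0.726, 0.688, 0.002]
force: [6.5, 7.3, -1.9]
grip_width: 0.278
```

```bash
python3 log.py
```

```text
14.15 xyz [np.float64(0.1), np.float64(0.8), np.float64(71.2)] F [np.float64(6.14), np.float64(7.59), np.float64(-1.95)] M [np.float64(1.439), np.float64(-0.809)] 0.278
```

Request:
{"name": "apply_moves", "arguments": {
  "commands": [
    [2.0, -0.53, 0, 0.02, 0],
    [2.0, -0.53, 0, 0.06, 0]
  ]
}}

```text
time_s: 14.32
eef_pos: [587.1, 145.0, 209.8]
ee_rot: [0.0, 0.726, 0.688, 0.003]
force: [6.1, 7.2, 1.0]
grip_width: 0.269
```

```bash
python3 log.py
```

```text
14.32 xyz [np.float64(0.1), np.float64(-9.8), np.float64(70.8)] F [np.float64(5.72), np.float64(7.51), np.float64(1.04)] M [np.float64(1.433), np.float64(-0.573)] 0.269
```

Request:
{"name": "apply_moves", "arguments": {
  "commands": [
    [2.0, -0.52, 0, 0.09, 0],
    [2.0, -0.52, 0, 0.13, 0]
  ]
}}

```text
time_s: 14.48
eef_pos: [586.5, 134.6, 208.0]
ee_rot: [0.0, 0.726, 0.688, 0.003]
force: [4.3, 7.1, 3.4]
grip_width: 0.274
```

```bash
python3 log.py
```

```text
14.48 xyz [np.float64(0.1), np.float64(-20.2), np.float64(69.0)] F [np.float64(3.94), np.float64(7.31), np.float64(3.41)] M [np.float64(1.358), np.float64(-0.419)] 0.274
```

Request:
{"name": "apply_moves", "arguments": {
  "commands": [
    [2.0, -0.51, 0, 0.16, 0],
    [2.0, -0.49, 0, 0.2, 0]
  ]
}}

```text
time_s: 14.65
eef_pos: [586.0, 124.5, 204.8]
ee_rot: [0.0, 0.726, 0.687, 0.003]
force: [2.7, 5.0, 6.0]
grip_width: 0.276
```

```bash
python3 log.py
```

```text
14.65 xyz [np.float64(0.1), np.float64(-30.3), np.float64(65.8)] F [np.float64(2.47), np.float64(5.15), np.float64(5.99)] M [np.float64(1.238), np.float64(-0.142)] 0.276
```

Request:
{"name": "apply_moves", "arguments": {
  "commands": [
    [2.0, -0.48, 0, 0.23, 0],
    [2.0, -0.46, 0, 0.27, 0]
  ]
}}

```text
time_s: 14.82
eef_pos: [585.5, 114.9, 200.1]
ee_rot: [0.001, 0.726, 0.687, 0.003]
force: [1.5, 4.3, 9.1]
grip_width: 0.275
```

```bash
python3 log.py
```

```text
14.82 xyz [np.float64(0.1), np.float64(-39.9), np.float64(61.1)] F [np.float64(1.24), np.float64(4.41), np.float64(9.09)] M [np.float64(1.045), np.float64(0.073)] 0.275
```

Request:
{"name": "apply_moves", "arguments": {
  "commands": [
    [2.0, -0.44, 0, 0.3, 0],
    [2.0, -0.42, 0, 0.33, 0]
  ]
}}

```text
time_s: 14.98
eef_pos: [585.0, 106.0, 194.1]
ee_rot: [0.001, 0.726, 0.687, 0.002]
force: [0.4, 2.1, 11.2]
grip_width: 0.274
```

```bash
python3 log.py
```

```text
14.98 xyz [np.float64(0.1), np.float64(-48.8), np.float64(55.1)] F [np.float64(0.25), np.float64(2.15), np.float64(11.24)] M [np.float64(0.814), np.float64(0.287)] 0.274
```

Request:
{"name": "apply_moves", "arguments": {
  "commands": [
    [2.0, -0.39, 0, 0.36, 0]
  ]
}}

```text
time_s: 15.07
eef_pos: [584.8, 101.8, 190.6]
ee_rot: [0.001, 0.726, 0.687, 0.002]
force: [-1.0, 1.4, 12.3]
grip_width: 0.276
```

```bash
python3 log.py; python3 - <<'E'
from h import *
im=ctrl.capture('scene');cv2.imwrite('pics/s7.png',cv2.resize(im[190:260,340:420,::-1],(685,600),interpolation=cv2.INTER_CUBIC))
E
```

```text
15.07 xyz [np.float64(0.1), np.float64(-53.0), np.float64(51.6)] F [np.float64(-1.1), np.float64(1.39), np.float64(12.31)] M [np.float64(0.613), np.float64(0.462)] 0.276
```

View pics/s7.png

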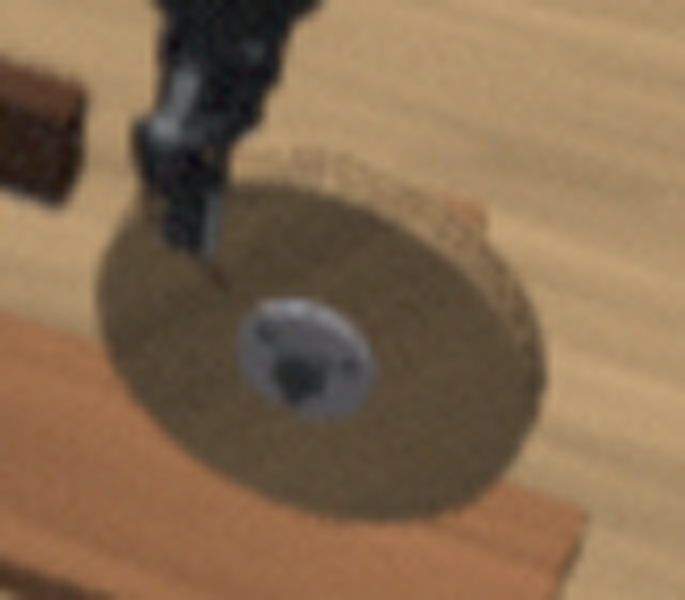

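The line now points up and to the left under the finger at about (215,270), so the wheel has turned with the grip. Next I fit the torques.

```bash
cat > data.py <<'E'
import numpy as np
# dir,y,z,Fy,Fz  (first grip: theta=th0+phi)
D=[(1,-20.1,69,5.77,4.16),(1,-30.3,65.7,4.96,5.83),(1,-39.9,61.1,3.96,9.05),(1,-48.8,55.1,1.53,11.04),(1,-52.9,51.6,.26,12.28),
(-1,-42.9,58.5,-9.7,-10.29),(-1,-33.5,63.4,-11.7,-9.38),(-1,-23.7,67,-12.57,-8.11),(-1,-13.4,69.4,-13.46,-6.02),(-1,-2.9,70.5,-13.81,-3.53),(-1,7.7,70.2,-13.26,-.15),(-1,18.2,68.5,-12.49,2.56),(-1,28.5,65.3,-12.62,6.74),(-1,38.3,60.9,-10.11,9.86),(-1,47.3,55,-8.36,12.01),(-1,51.6,51.7,-5.65,13.09),
(1,41.1,59.1,4.41,-6.55),(1,31.5,64.1,6.46,-7.51),(1,21.6,67.8,6.47,-5.25),(1,11.3,70.2,6.54,-4.6),(1,.8,71.2,7.59,-1.95),(1,-9.8,70.8,7.51,1.04),(1,-20.2,69,7.31,3.41),(1,-30.3,65.8,5.15,5.99),(1,-39.9,61.1,4.41,9.09),(1,-48.8,55.1,2.15,11.24),(1,-53,51.6,1.39,12.31)]
E
cat > fit.py <<'E'
from data import *
import sys
for off in (8,0):
    d=np.array(D);s,y,z,Fy,Fz=d.T[:5];z=z+off
    off0=d[:,5] if d.shape[1]>5 else 0
    phi=np.arctan2(-y,z); th=0.21+phi+off0
    tau=-(y*Fz-z*Fy)/1000
    if off==8: print(np.c_[s,th,tau].round(2).tolist())
    A=np.c_[s,-np.sin(th),-np.cos(th)]; r,res,_,_=np.linalg.lstsq(A,tau,rcond=None)
    e=tau-A@r; cov=np.linalg.inv(A.T@A)*(e@e)/(len(e)-3)
    amp=np.hypot(r[1],r[2]);ph=np.arctan2(r[2],r[1]) # g=amp*sin(th+ph)
    # heavy side at angle th+ph from top (positive sense); want th+ph=pi
    print('fr',r[0],'amp',amp,'target theta',(np.pi-ph),'rms',e.std(),'sd phase',np.sqrt(cov[1,1])/amp,np.sqrt(cov[2,2])/amp)
    A=np.c_[s,0*s+1,-np.sin(th),-np.cos(th)]; r,res,_,_=np.linalg.lstsq(A,tau,rcond=None); print(' with offset',r, 'amp',np.hypot(r[2],r[3]),'target',np.pi-np.arctan2(r[3],r[2]))
E
python3 fit.py
```

```text
[[1.0, 0.47, 0.53], [1.0, 0.6, 0.54], [1.0, 0.73, 0.63], [1.0, 0.87, 0.64], [1.0, 0.94, 0.67], [-1.0, 0.78, -1.09], [-1.0, 0.65, -1.15], [-1.0, 0.52, -1.13], [-1.0, 0.38, -1.12], [-1.0, 0.25, -1.09], [-1.0, 0.11, -1.04], [-1.0, -0.02, -1.0], [-1.0, -0.16, -1.12], [-1.0, -0.3, -1.07], [-1.0, -0.43, -1.09], [-1.0, -0.5, -1.01], [1.0, -0.34, 0.57], [1.0, -0.2, 0.7], [1.0, -0.07, 0.6], [1.0, 0.07, 0.56], [1.0, 0.2, 0.6], [1.0, 0.33, 0.6], [1.0, 0.47, 0.63], [1.0, 0.6, 0.56], [1.0, 0.73, 0.67], [1.0, 0.87, 0.68], [1.0, 0.94, 0.74]]
fr 0.8512458749115009 amp 0.25704711049877327 target theta 1.8075384454501355 rms 0.04747372448945768 sd phase 0.09434961758780841 0.049342093315114605
 with offset [0.8510702  0.05336282 0.07486002 0.30655089] amp 0.3155589835447966 target 1.8103096530330376
fr 0.7829562915019075 amp 0.23623990586581664 target theta 1.703544655056478 rms 0.05228857091135396 sd phase 0.10355710746875613 0.05892720991533154
 with offset [0.78279884 0.03580933 0.0413844  0.27285876] amp 0.2759792923591086 target 1.721318804695258
```

The fit gives friction plus pad torsion of about 0.85 N m, an imbalance amplitude of about 0.26 N m, and heavy side down at θ ≈ 1.8. I'll regrip on the other side and probe around that angle, where the torque crosses zero.

Request:
{"name": "apply_moves", "arguments": {
  "commands": [
    [4.2, 0, 0, 0, 0],
    [4.2, 0, 0, 0, 0],
    [4.2, 1.75, 0, -0.6, 0],
    [4.2, 1.75, 0, -0.5, 0],
    [4.2, 1.75, 0, -0.3, 0],
    [4.2, 1.75, 0, 0.3, 0],
    [4.2, 1.75, 0, 0.5, 0],
    [4.2, 1.75, 0, 0.6, 0],
    [4.2, 0, 0, 0, 0]
  ]
}}

```text
time_s: 15.87
eef_pos: [588.9, 209.1, 186.6]
ee_rot: [-0.001, 0.725, 0.688, -0.001]
force: [-1.1, 0.7, 0.1]
grip_width: 0.49
```

```bash
python3 log.py; python3 - <<'E'
from h import *
im=ctrl.capture('scene');cv2.imwrite('pics/s8.png',cv2.resize(im[190:260,340:420,::-1],(685,600),interpolation=cv2.INTER_CUBIC))
E
```

```text
15.87 xyz [np.float64(-1.4), np.float64(54.4), np.float64(47.6)] F [np.float64(-1.15), np.float64(0.65), np.float64(0.12)] M [np.float64(-0.002), np.float64(-0.002)] 0.49
```

View pics/s8.png

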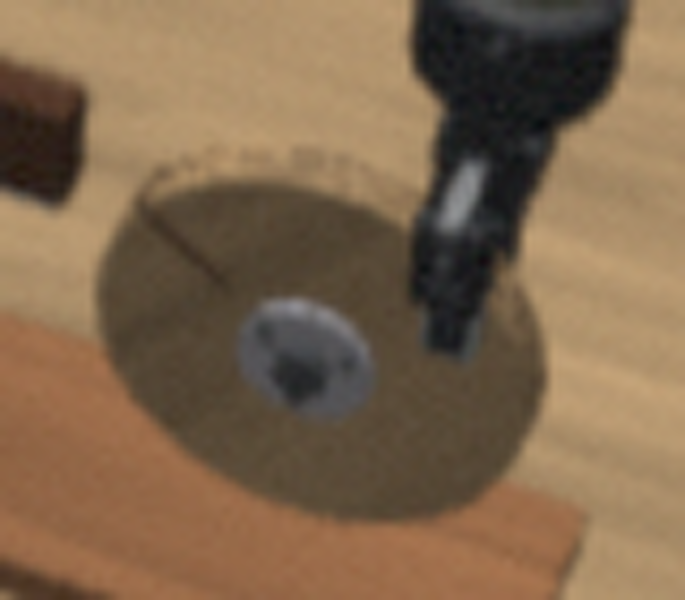

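```bash
cat > ang.py <<'E'
from h import *
s=ctrl.camera_info('scene')
T=s['camera_from_world'];R=T[:3,:3];c=-R.T@T[:3,3]
th=np.linspace(0,2*np.pi,721)
U=(proj(s,[hub+12*X+90*(np.cos(t)*Z-np.sin(t)*Y) for t in th])-[340,190]+.5)*(600/70)-.5
def face(px,sh):
    uv=(np.array(px,float)-sh+.5)/(600/70)-.5+[340,190]
    n=cv2.undistortPoints(uv.reshape(-1,1,2),K(s),s['dist_coeffs']).reshape(-1,2);o=[]
    for a in n:
        d=np.r_[a,1]@R;t=((hub+12*X-c)@X)/(d@X);q=c+t*d-hub;o.append((q@Y,q[2],np.arctan2(-(q@Y),q[2])))
    return np.array(o)
if __name__=='__main__':
    print(U.min(0),U.max(0))
    sh=np.array([(97+547)/2,(180+521)/2])-(U.min(0)+U.max(0))/2;print(sh)
    print(face([(289,190),(294,275)],sh).round(2)); print(face([(143,206),(225,285)],sh).round(2))
E
python3 ang.py
```

```text
[ 93.64454033 183.54522056] [531.75952328 533.71280087]
[ 9.29796819 -8.12901072]
[[-20.09  81.52   0.24]
 [-13.69  38.94   0.34]]
[[-76.77  49.22   1.  ]
 [-40.43  21.74   1.08]]
```

Request:
{"name": "apply_moves", "arguments": {
  "commands": [
    [2.0, 0, 0, 0, 0],
    [2.0, 0, 0, 0, 0],
    [2.0, 0, 0, 0, 0],
    [2.0, 0, 0, 0, 0]
  ]
}}

```text
time_s: 16.25
eef_pos: [590.4, 205.7, 188.4]
ee_rot: [0.0, 0.727, 0.687, 0.001]
force: [4.0, 0.0, 1.0]
grip_width: 0.275
```

```bash
python3 log.py
```

```text
16.25 xyz [np.float64(0.2), np.float64(51.1), np.float64(49.4)] F [np.float64(3.98), np.float64(0.24), np.float64(0.96)] M [np.float64(0.185), np.float64(-0.307)] 0.275
```

Request:
{"name": "apply_moves", "arguments": {
  "commands": [
    [2.0, -0.39, 0, -0.36, 0],
    [2.0, -0.42, 0, -0.33, 0],
    [2.0, -0.44, 0, -0.3, 0]
  ]
}}

```text
time_s: 16.5
eef_pos: [589.7, 193.7, 197.3]
ee_rot: [0.0, 0.726, 0.687, 0.001]
force: [8.8, 3.0, -8.8]
grip_width: 0.275
```

```bash
python3 log.py
```

```text
16.5 xyz [np.float64(0.2), np.float64(39.0), np.float64(58.3)] F [np.float64(8.66), np.float64(3.5), np.float64(-8.79)] M [np.float64(0.828), np.float64(-1.196)] 0.275
```

Request:
{"name": "apply_moves", "arguments": {
  "commands": [
    [2.0, -0.46, 0, -0.27, 0],
    [2.0, -0.48, 0, -0.23, 0]
  ]
}}

```text
time_s: 16.67
eef_pos: [589.2, 184.3, 202.2]
ee_rot: [-0.0, 0.726, 0.687, 0.001]
force: [8.8, 3.9, -7.1]
grip_width: 0.274
```

```bash
python3 log.py
```

```text
16.67 xyz [np.float64(0.2), np.float64(29.7), np.float64(63.2)] F [np.float64(8.61), np.float64(4.37), np.float64(-7.13)] M [np.float64(0.947), np.float64(-1.164)] 0.274
```

Request:
{"name": "apply_moves", "arguments": {
  "commands": [
    [2.0, -0.49, 0, -0.2, 0],
    [2.0, -0.51, 0, -0.16, 0]
  ]
}}

```text
time_s: 16.83
eef_pos: [588.6, 174.5, 205.8]
ee_rot: [-0.0, 0.726, 0.687, 0.001]
force: [9.0, 5.1, -7.9]
grip_width: 0.277
```

```bash
python3 log.py
```

```text
16.83 xyz [np.float64(0.1), np.float64(19.8), np.float64(66.8)] F [np.float64(8.72), np.float64(5.53), np.float64(-7.87)] M [np.float64(1.141), np.float64(-1.219)] 0.277
```

Request:
{"name": "apply_moves", "arguments": {
  "commands": [
    [2.0, -0.52, 0, -0.13, 0],
    [2.0, -0.52, 0, -0.09, 0]
  ]
}}

```text
time_s: 17.0
eef_pos: [588.1, 164.4, 208.2]
ee_rot: [-0.0, 0.726, 0.687, 0.001]
force: [8.0, 6.0, -5.9]
grip_width: 0.275
```

```bash
python3 log.py
```

```text
17.0 xyz [np.float64(0.1), np.float64(9.7), np.float64(69.2)] F [np.float64(7.7), np.float64(6.43), np.float64(-5.88)] M [np.float64(1.301), np.float64(-1.116)] 0.275
```

Request:
{"name": "apply_moves", "arguments": {
  "commands": [
    [2.0, -0.53, 0, -0.06, 0],
    [2.0, -0.53, 0, -0.02, 0]
  ]
}}

```text
time_s: 17.17
eef_pos: [587.5, 154.0, 209.2]
ee_rot: [-0.0, 0.726, 0.687, 0.002]
force: [8.3, 6.7, -5.0]
grip_width: 0.275
```

```bash
python3 log.py
```

```text
17.17 xyz [np.float64(0.1), np.float64(-0.7), np.float64(70.2)] F [np.float64(7.9), np.float64(7.12), np.float64(-5.04)] M [np.float64(1.471), np.float64(-1.132)] 0.275
```

Request:
{"name": "apply_moves", "arguments": {
  "commands": [
    [2.0, -0.53, 0, 0.02, 0],
    [2.0, -0.53, 0, 0.06, 0]
  ]
}}

```text
time_s: 17.33
eef_pos: [587.0, 143.7, 208.8]
ee_rot: [-0.0, 0.726, 0.687, 0.002]
force: [7.1, 8.0, -2.2]
grip_width: 0.279
```

```bash
python3 log.py
```

```text
17.33 xyz [np.float64(0.1), np.float64(-11.0), np.float64(69.8)] F [np.float64(6.65), np.float64(8.31), np.float64(-2.2)] M [np.float64(1.616), np.float64(-0.933)] 0.279
```

Request:
{"name": "apply_moves", "arguments": {
  "commands": [
    [2.0, -0.52, 0, 0.09, 0],
    [2.0, -0.52, 0, 0.13, 0]
  ]
}}

```text
time_s: 17.5
eef_pos: [586.4, 133.5, 207.1]
ee_rot: [-0.0, 0.726, 0.687, 0.002]
force: [6.6, 8.0, 1.9]
grip_width: 0.275
```

```bash
python3 log.py
```

```text
17.5 xyz [np.float64(0.1), np.float64(-21.3), np.float64(68.1)] F [np.float64(6.22), np.float64(8.32), np.float64(1.89)] M [np.float64(1.705), np.float64(-0.692)] 0.275
```

Request:
{"name": "apply_moves", "arguments": {
  "commands": [
    [2.0, -0.51, 0, 0.16, 0],
    [2.0, -0.49, 0, 0.2, 0]
  ]
}}

```text
time_s: 17.67
eef_pos: [585.9, 123.5, 203.9]
ee_rot: [0.0, 0.726, 0.687, 0.002]
force: [4.3, 8.7, 4.5]
grip_width: 0.278
```

```bash
python3 log.py
```

```text
17.67 xyz [np.float64(0.1), np.float64(-31.3), np.float64(64.9)] F [np.float64(3.81), np.float64(8.89), np.float64(4.52)] M [np.float64(1.538), np.float64(-0.462)] 0.278
```

Request:
{"name": "apply_moves", "arguments": {
  "commands": [
    [2.0, -0.48, 0, 0.23, 0],
    [2.0, -0.46, 0, 0.27, 0]
  ]
}}

```text
time_s: 17.83
eef_pos: [585.4, 114.0, 199.3]
ee_rot: [0.0, 0.726, 0.687, 0.002]
force: [3.3, 6.3, 8.3]
grip_width: 0.275
```

```bash
python3 log.py
```

```text
17.83 xyz [np.float64(0.1), np.float64(-40.8), np.float64(60.3)] F [np.float64(2.94), np.float64(6.48), np.float64(8.3)] M [np.float64(1.516), np.float64(-0.177)] 0.275
```

Request:
{"name": "apply_moves", "arguments": {
  "commands": [
    [2.0, -0.44, 0, 0.3, 0],
    [2.0, -0.42, 0, 0.33, 0]
  ]
}}

```text
time_s: 18.0
eef_pos: [585.0, 105.2, 193.5]
ee_rot: [0.001, 0.726, 0.687, 0.002]
force: [1.3, 4.9, 10.4]
grip_width: 0.276
```

```bash
python3 log.py
```

```text
18.0 xyz [np.float64(0.1), np.float64(-49.6), np.float64(54.5)] F [np.float64(1.05), np.float64(4.97), np.float64(10.38)] M [np.float64(1.265), np.float64(0.021)] 0.276
```

Request:
{"name": "apply_moves", "arguments": {
  "commands": [
    [2.0, 0.42, 0, -0.33, 0],
    [2.0, 0.44, 0, -0.3, 0],
    [2.0, 0.46, 0, -0.27, 0]
  ]
}}

```text
time_s: 18.25
eef_pos: [585.4, 115.8, 200.1]
ee_rot: [0.002, 0.727, 0.687, -0.001]
force: [8.0, -6.5, -7.5]
grip_width: 0.275
```

```bash
python3 log.py
```

```text
18.25 xyz [np.float64(0.0), np.float64(-39.0), np.float64(61.1)] F [np.float64(8.33), np.float64(-6.09), np.float64(-7.51)] M [np.float64(-1.379), np.float64(-1.045)] 0.275
```

Request:
{"name": "apply_moves", "arguments": {
  "commands": [
    [2.0, 0.48, 0, -0.23, 0],
    [2.0, 0.49, 0, -0.2, 0]
  ]
}}

```text
time_s: 18.42
eef_pos: [586.0, 125.4, 204.4]
ee_rot: [0.002, 0.727, 0.687, -0.001]
force: [6.4, -8.8, -6.1]
grip_width: 0.272
```

```bash
python3 log.py
```

```text
18.42 xyz [np.float64(0.0), np.float64(-29.4), np.float64(65.4)] F [np.float64(6.86), np.float64(-8.42), np.float64(-6.11)] M [np.float64(-1.583), np.float64(-0.964)] 0.272
```

Request:
{"name": "apply_moves", "arguments": {
  "commands": [
    [2.0, 0.51, 0, -0.16, 0],
    [2.0, 0.52, 0, -0.13, 0]
  ]
}}

```text
time_s: 18.58
eef_pos: [586.5, 135.5, 207.4]
ee_rot: [0.002, 0.727, 0.687, -0.001]
force: [5.0, -10.1, -5.0]
grip_width: 0.276
```

```bash
python3 log.py
```

```text
18.58 xyz [np.float64(0.1), np.float64(-19.3), np.float64(68.4)] F [np.float64(5.49), np.float64(-9.83), np.float64(-5.0)] M [np.float64(-1.755), np.float64(-0.864)] 0.276
```

Request:
{"name": "apply_moves", "arguments": {
  "commands": [
    [2.0, 0.52, 0, -0.09, 0],
    [2.0, 0.53, 0, -0.06, 0]
  ]
}}

```text
time_s: 18.75
eef_pos: [587.1, 145.8, 209.1]
ee_rot: [0.002, 0.727, 0.687, -0.001]
force: [4.4, -9.7, -1.8]
grip_width: 0.277
```

```bash
python3 log.py
```

```text
18.75 xyz [np.float64(0.1), np.float64(-9.0), np.float64(70.1)] F [np.float64(4.85), np.float64(-9.45), np.float64(-1.8)] M [np.float64(-1.879), np.float64(-0.666)] 0.277
```

Request:
{"name": "apply_moves", "arguments": {
  "commands": [
    [2.0, 0.53, 0, -0.02, 0],
    [2.0, 0.53, 0, 0.02, 0]
  ]
}}

```text
time_s: 18.92
eef_pos: [587.7, 156.3, 209.4]
ee_rot: [0.002, 0.727, 0.687, -0.001]
force: [2.8, -10.3, 1.4]
grip_width: 0.275
```

```bash
python3 log.py
```

```text
18.92 xyz [np.float64(0.1), np.float64(1.6), np.float64(70.4)] F [np.float64(3.31), np.float64(-10.17), np.float64(1.44)] M [np.float64(-1.944), np.float64(-0.446)] 0.275
```

Request:
{"name": "apply_moves", "arguments": {
  "commands": [
    [2.0, 0.53, 0, 0.06, 0],
    [2.0, 0.52, 0, 0.09, 0]
  ]
}}

```text
time_s: 19.08
eef_pos: [588.3, 166.8, 208.3]
ee_rot: [0.002, 0.727, 0.687, -0.001]
force: [1.4, -11.3, 3.3]
grip_width: 0.277
```

```bash
python3 log.py
```

```text
19.08 xyz [np.float64(0.2), np.float64(12.1), np.float64(69.3)] F [np.float64(2.03), np.float64(-11.18), np.float64(3.34)] M [np.float64(-1.954), np.float64(-0.216)] 0.277
```

Request:
{"name": "apply_moves", "arguments": {
  "commands": [
    [2.0, 0.52, 0, 0.13, 0],
    [2.0, 0.51, 0, 0.16, 0]
  ]
}}

```text
time_s: 19.25
eef_pos: [588.8, 177.2, 205.9]
ee_rot: [0.002, 0.727, 0.687, -0.001]
force: [0.2, -10.1, 5.9]
grip_width: 0.272
```

```bash
python3 log.py
```

```text
19.25 xyz [np.float64(0.2), np.float64(22.5), np.float64(66.9)] F [np.float64(0.68), np.float64(-10.03), np.float64(5.95)] M [np.float64(-1.952), np.float64(-0.003)] 0.272
```

Request:
{"name": "apply_moves", "arguments": {
  "commands": [
    [2.0, 0.49, 0, 0.2, 0],
    [2.0, 0.48, 0, 0.23, 0]
  ]
}}

```text
time_s: 19.42
eef_pos: [589.4, 187.1, 202.0]
ee_rot: [0.002, 0.727, 0.687, -0.001]
force: [0.3, -9.7, 9.9]
grip_width: 0.273
```

```bash
python3 log.py
```

```text
19.42 xyz [np.float64(0.2), np.float64(32.4), np.float64(63.0)] F [np.float64(0.79), np.float64(-9.66), np.float64(9.89)] M [np.float64(-1.745), np.float64(0.21)] 0.273
```

Request:
{"name": "apply_moves", "arguments": {
  "commands": [
    [2.0, 0.46, 0, 0.27, 0],
    [2.0, 0.44, 0, 0.3, 0]
  ]
}}

```text
time_s: 19.58
eef_pos: [589.9, 196.4, 196.8]
ee_rot: [0.002, 0.727, 0.687, -0.0]
force: [-1.7, -8.4, 11.9]
grip_width: 0.277
```

```bash
python3 log.py
```

```text
19.58 xyz [np.float64(0.3), np.float64(41.8), np.float64(57.8)] F [np.float64(-1.22), np.float64(-8.46), np.float64(11.88)] M [np.float64(-1.59), np.float64(0.425)] 0.277
```

```bash
cat >> data.py <<'E'
D=[(*r,0) for r in D]
E2=[(1,29.7,63.2,4.37,-7.13),(1,39,58.3,3.5,-8.79),(1,19.8,66.8,5.53,-7.87),(1,9.7,69.2,6.43,-5.88),(1,-.7,70.2,7.12,-5.04),(1,-11,69.8,8.31,-2.2),(1,-21.3,68.1,8.32,1.89),(1,-31.3,64.9,8.89,4.52),(1,-40.8,60.3,6.48,8.3),(1,-49.6,54.5,4.97,10.38),
(-1,-39,61.1,-6.09,-7.51),(-1,-29.4,65.4,-8.42,-6.11),(-1,-19.3,68.4,-9.83,-5),(-1,-9,70.1,-9.45,-1.8),(-1,1.6,70.4,-10.17,1.44),(-1,12.1,69.3,-11.18,3.34),(-1,22.5,66.9,-10.03,5.95),(-1,32.4,63,-9.66,9.89),(-1,41.8,57.8,-8.46,11.88)]
D+=[(*r,1.47) for r in E2]
E
python3 fit.py; python3 - <<'E'
import data,numpy as np
d=np.array(data.D);d=d[d[:,5]>0];s,y,z,Fy,Fz,o=d.T;z=z+8
th=.21+o+np.arctan2(-y,z);tau=-(y*Fz-z*Fy)/1000
for a,b,c in sorted(zip(th,s,tau)):print(round(a,2),b,round(c,3))
A=np.c_[s,-(th-1.7),0*th+1];A=A
r=np.linalg.lstsq(A,tau,rcond=None)[0];print(r,'zero at',1.7+r[2]/r[1]); e=tau-A@r;print(e.std())
E
```

```text
[[1.0, 0.47, 0.53], [1.0, 0.6, 0.54], [1.0, 0.73, 0.63], [1.0, 0.87, 0.64], [1.0, 0.94, 0.67], [-1.0, 0.78, -1.09], [-1.0, 0.65, -1.15], [-1.0, 0.52, -1.13], [-1.0, 0.38, -1.12], [-1.0, 0.25, -1.09], [-1.0, 0.11, -1.04], [-1.0, -0.02, -1.0], [-1.0, -0.16, -1.12], [-1.0, -0.3, -1.07], [-1.0, -0.43, -1.09], [-1.0, -0.5, -1.01], [1.0, -0.34, 0.57], [1.0, -0.2, 0.7], [1.0, -0.07, 0.6], [1.0, 0.07, 0.56], [1.0, 0.2, 0.6], [1.0, 0.33, 0.6], [1.0, 0.47, 0.63], [1.0, 0.6, 0.56], [1.0, 0.73, 0.67], [1.0, 0.87, 0.68], [1.0, 0.94, 0.74], [1.0, 1.28, 0.52], [1.0, 1.15, 0.57], [1.0, 1.42, 0.57], [1.0, 1.56, 0.55], [1.0, 1.69, 0.55], [1.0, 1.82, 0.62], [1.0, 1.95, 0.67], [1.0, 2.09, 0.79], [1.0, 2.22, 0.78], [1.0, 2.35, 0.83], [-1.0, 2.19, -0.71], [-1.0, 2.06, -0.8], [-1.0, 1.93, -0.85], [-1.0, 1.79, -0.75], [-1.0, 1.66, -0.8], [-1.0, 1.52, -0.9], [-1.0, 1.39, -0.89], [-1.0, 1.25, -1.01], [-1.0, 1.11, -1.05]]
fr 0.811503401811059 amp 0.255649974702469 target theta 2.0661420829569526 rms 0.07874799066510273 sd phase 0.06896261955341797 0.06760446082677428
 with offset [ 0.80868125 -0.07513907  0.0468804   0.1685356 ] amp 0.17493432998908862 target 1.8421009606336214
fr 0.7468991948287145 amp 0.22853118903050704 target theta 2.02967528920869 rms 0.082173403008965 sd phase 0.0801810910615505 0.07983726940183344
 with offset [ 0.74381245 -0.08406813  0.01923614  0.14203756] amp 0.14333422048270658 target 1.705407311729769
1.11 -1.0 -1.053
1.15 1.0 0.575
1.25 -1.0 -1.006
1.28 1.0 0.523
1.39 -1.0 -0.885
1.42 1.0 0.569
1.52 -1.0 -0.905
1.56 1.0 0.553
1.66 -1.0 -0.8
1.69 1.0 0.553
1.79 -1.0 -0.754
1.82 1.0 0.622
1.93 -1.0 -0.848
1.95 1.0 0.673
2.06 -1.0 -0.798
2.09 1.0 0.79
2.19 -1.0 -0.714
2.22 1.0 0.781
2.35 1.0 0.825
[ 0.74202153 -0.26208809 -0.10923011] zero at 2.116768684219712
0.046692192379697385
```

Direct two-way midpoints put the zero crossing at θ ≈ 2.1, while the pooled fit shows a per-grip offset. I'll regrip so that θ ≈ 2.1 falls at the top, then probe both sides of it.

Request:
{"name": "apply_moves", "arguments": {
  "commands": [
    [2.0, -0.44, 0, -0.3, 0],
    [2.0, -0.46, 0, -0.27, 0],
    [2.0, -0.48, 0, -0.23, 0],
    [2.0, -0.49, 0, -0.2, 0],
    [2.0, -0.51, 0, -0.16, 0],
    [2.0, -0.52, 0, -0.13, 0],
    [2.0, -0.52, 0, -0.09, 0],
    [2.0, -0.53, 0, -0.06, 0],
    [2.0, 0, 0, 0, 0]
  ]
}}

```text
time_s: 20.33
eef_pos: [587.8, 158.4, 209.3]
ee_rot: [0.0, 0.727, 0.687, 0.001]
force: [5.6, 1.2, -1.6]
grip_width: 0.279
```

```bash
python3 log.py
```

```text
20.33 xyz [np.float64(0.1), np.float64(3.7), np.float64(70.3)] F [np.float64(5.51), np.float64(1.52), np.float64(-1.57)] M [np.float64(0.612), np.float64(-0.869)] 0.279
```

Request:
{"name": "apply_moves", "arguments": {
  "commands": [
    [4.2, 0, 0, 0, 0],
    [4.2, 0, 0, 0, 0],
    [4.2, 1.1, 0, 0.1, 0],
    [4.2, 1.1, 0, 0.2, 0],
    [4.2, 0.9, 0, 0.2, 0],
    [4.2, 0, 0, 0, 0]
  ]
}}

```text
time_s: 20.83
eef_pos: [588.4, 192.0, 203.4]
ee_rot: [-0.0, 0.726, 0.688, -0.0]
force: [-0.4, -0.6, 0.0]
grip_width: 0.494
```

```bash
python3 log.py; python3 - <<'E'
from h import *
im=ctrl.capture('scene');cv2.imwrite('pics/s9.png',cv2.resize(im[190:260,340:420,::-1],(685,600),interpolation=cv2.INTER_CUBIC))
E
```

```text
20.83 xyz [np.float64(-1.0), np.float64(37.3), np.float64(64.4)] F [np.float64(-0.35), np.float64(-0.63), np.float64(0.04)] M [np.float64(-0.006), np.float64(-0.015)] 0.494
```

View pics/s9.png

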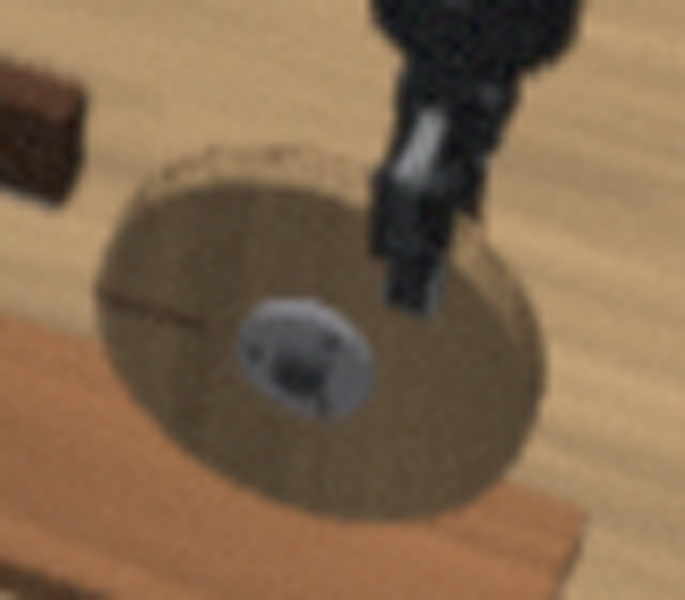

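The line now points to -y, running from (100,292) to (205,325). I'll check its angle and close on the rim.

```bash
python3 - <<'E'
from ang import *
for sh in ([9.3,-8.1],[5,-5],[0,0]): print(face([(100,292),(205,325)],np.array(sh)).round(2).tolist(),face([(143,206),(225,285)],np.array(sh)).round(2).tolist())
E
```

```text
[[-91.16, -4.51, 1.62], [-46.58, -3.38, 1.64]] [[-76.77, 49.24, 1.0], [-40.43, 21.75, 1.08]]
[[-89.48, -2.02, 1.59], [-44.98, -0.91, 1.59]] [[-75.16, 51.58, 0.97], [-38.86, 24.15, 1.01]]
[[-87.59, 1.64, 1.55], [-43.2, 2.71, 1.51]] [[-73.35, 55.03, 0.93], [-37.11, 27.67, 0.93]]
```

Request:
{"name": "apply_moves", "arguments": {
  "commands": [
    [2.0, 0, 0, 0, 0],
    [2.0, 0, 0, 0, 0],
    [2.0, 0, 0, 0, 0],
    [2.0, 0, 0, 0, 0]
  ]
}}

```text
time_s: 21.22
eef_pos: [589.5, 189.7, 204.3]
ee_rot: [0.0, 0.726, 0.687, 0.001]
force: [4.9, 2.1, -0.5]
grip_width: 0.276
```

```bash
python3 log.py
```

```text
21.22 xyz [np.float64(0.2), np.float64(35.0), np.float64(65.3)] F [np.float64(4.78), np.float64(2.36), np.float64(-0.51)] M [np.float64(0.402), np.float64(-0.362)] 0.276
```

Request:
{"name": "apply_moves", "arguments": {
  "commands": [
    [2.0, -0.49, 0, -0.2, 0],
    [2.0, -0.51, 0, -0.18, 0],
    [2.0, -0.52, 0, -0.14, 0]
  ]
}}

```text
time_s: 21.47
eef_pos: [588.7, 175.5, 209.5]
ee_rot: [-0.0, 0.726, 0.687, 0.002]
force: [5.4, 8.7, -4.0]
grip_width: 0.273
```

```bash
python3 log.py
```

```text
21.47 xyz [np.float64(0.2), np.float64(20.8), np.float64(70.5)] F [np.float64(4.97), np.float64(8.99), np.float64(-4.04)] M [np.float64(1.573), np.float64(-0.809)] 0.273
```

Request:
{"name": "apply_moves", "arguments": {
  "commands": [
    [2.0, -0.53, 0, -0.1, 0],
    [2.0, -0.53, 0, -0.06, 0]
  ]
}}

```text
time_s: 21.63
eef_pos: [588.2, 165.1, 211.5]
ee_rot: [-0.0, 0.726, 0.687, 0.002]
force: [5.1, 8.9, 0.0]
grip_width: 0.275
```

```bash
python3 log.py
```

```text
21.63 xyz [np.float64(0.2), np.float64(10.4), np.float64(72.5)] F [np.float64(4.59), np.float64(9.18), np.float64(0.03)] M [np.float64(1.817), np.float64(-0.643)] 0.275
```

Request:
{"name": "apply_moves", "arguments": {
  "commands": [
    [2.0, -0.54, 0, -0.02, 0],
    [2.0, -0.54, 0, 0.02, 0]
  ]
}}

```text
time_s: 21.8
eef_pos: [587.6, 154.5, 212.0]
ee_rot: [-0.0, 0.726, 0.687, 0.003]
force: [4.3, 9.9, 4.5]
grip_width: 0.274
```

```bash
python3 log.py
```

```text
21.8 xyz [np.float64(0.1), np.float64(-0.2), np.float64(73.0)] F [np.float64(3.75), np.float64(10.1), np.float64(4.51)] M [np.float64(1.887), np.float64(-0.389)] 0.274
```

Request:
{"name": "apply_moves", "arguments": {
  "commands": [
    [2.0, -0.53, 0, 0.06, 0],
    [2.0, -0.53, 0, 0.1, 0]
  ]
}}

```text
time_s: 21.97
eef_pos: [587.0, 144.0, 211.1]
ee_rot: [-0.0, 0.726, 0.687, 0.003]
force: [2.6, 9.7, 8.7]
grip_width: 0.268
```

```bash
python3 log.py
```

```text
21.97 xyz [np.float64(0.2), np.float64(-10.7), np.float64(72.1)] F [np.float64(2.07), np.float64(9.81), np.float64(8.74)] M [np.float64(1.847), np.float64(-0.084)] 0.268
```

Request:
{"name": "apply_moves", "arguments": {
  "commands": [
    [2.0, -0.52, 0, 0.14, 0],
    [2.0, -0.51, 0, 0.18, 0]
  ]
}}

```text
time_s: 22.13
eef_pos: [586.5, 133.6, 208.7]
ee_rot: [0.0, 0.726, 0.687, 0.003]
force: [0.1, 7.6, 13.9]
grip_width: 0.275
```

```bash
python3 log.py
```

```text
22.13 xyz [np.float64(0.1), np.float64(-21.1), np.float64(69.7)] F [np.float64(-0.3), np.float64(7.57), np.float64(13.94)] M [np.float64(1.652), np.float64(0.325)] 0.275
```

Request:
{"name": "apply_moves", "arguments": {
  "commands": [
    [2.0, -0.49, 0, 0.21, 0],
    [2.0, -0.48, 0, 0.24, 0]
  ]
}}

```text
time_s: 22.3
eef_pos: [586.0, 123.6, 204.8]
ee_rot: [0.001, 0.726, 0.687, 0.003]
force: [-2.0, 6.8, 18.1]
grip_width: 0.276
```

```bash
python3 log.py
```

```text
22.3 xyz [np.float64(0.1), np.float64(-31.2), np.float64(65.8)] F [np.float64(-2.39), np.float64(6.66), np.float64(18.11)] M [np.float64(1.365), np.float64(0.734)] 0.276
```

Request:
{"name": "apply_moves", "arguments": {
  "commands": [
    [2.0, -0.46, 0, 0.28, 0],
    [2.0, -0.44, 0, 0.31, 0]
  ]
}}

```text
time_s: 22.47
eef_pos: [585.5, 114.1, 199.4]
ee_rot: [0.001, 0.726, 0.687, 0.003]
force: [-4.7, 1.8, 20.1]
grip_width: 0.272
```

```bash
python3 log.py
```

```text
22.47 xyz [np.float64(0.1), np.float64(-40.7), np.float64(60.4)] F [np.float64(-4.75), np.float64(1.52), np.float64(20.08)] M [np.float64(0.886), np.float64(1.066)] 0.272
```

Request:
{"name": "apply_moves", "arguments": {
  "commands": [
    [2.0, -0.42, 0, 0.34, 0],
    [2.0, -0.4, 0, 0.37, 0]
  ]
}}

```text
time_s: 22.63
eef_pos: [585.0, 105.4, 192.5]
ee_rot: [0.002, 0.726, 0.687, 0.002]
force: [-5.8, 0.3, 24.6]
grip_width: 0.273
```

```bash
python3 log.py
```

```text
22.63 xyz [np.float64(0.1), np.float64(-49.4), np.float64(53.5)] F [np.float64(-5.78), np.float64(0.0), np.float64(24.59)] M [np.float64(0.492), np.float64(1.239)] 0.273
```

Request:
{"name": "apply_moves", "arguments": {
  "commands": [
    [2.0, 0.4, 0, -0.37, 0],
    [2.0, 0.42, 0, -0.34, 0],
    [2.0, 0.44, 0, -0.31, 0]
  ]
}}

```text
time_s: 22.88
eef_pos: [585.5, 115.9, 198.8]
ee_rot: [0.002, 0.727, 0.687, -0.001]
force: [5.4, -8.2, -5.6]
grip_width: 0.275
```

```bash
python3 log.py
```

```text
22.88 xyz [np.float64(0.0), np.float64(-38.9), np.float64(59.8)] F [np.float64(5.79), np.float64(-7.96), np.float64(-5.65)] M [np.float64(-1.468), np.float64(-0.837)] 0.275
```

Request:
{"name": "apply_moves", "arguments": {
  "commands": [
    [2.0, 0.46, 0, -0.28, 0],
    [2.0, 0.48, 0, -0.24, 0]
  ]
}}

```text
time_s: 23.05
eef_pos: [586.0, 125.6, 203.4]
ee_rot: [0.001, 0.727, 0.687, -0.001]
force: [6.2, -7.7, -9.1]
grip_width: 0.275
```

```bash
python3 log.py
```

```text
23.05 xyz [np.float64(0.0), np.float64(-29.2), np.float64(64.4)] F [np.float64(6.64), np.float64(-7.4), np.float64(-9.09)] M [np.float64(-1.429), np.float64(-1.033)] 0.275
```

Request:
{"name": "apply_moves", "arguments": {
  "commands": [
    [2.0, 0.49, 0, -0.21, 0],
    [2.0, 0.51, 0, -0.18, 0]
  ]
}}

```text
time_s: 23.22
eef_pos: [586.5, 135.5, 206.8]
ee_rot: [0.001, 0.727, 0.687, -0.001]
force: [7.3, -7.6, -11.9]
grip_width: 0.275
```

```bash
python3 log.py
```

```text
23.22 xyz [np.float64(0.0), np.float64(-19.2), np.float64(67.8)] F [np.float64(7.72), np.float64(-7.21), np.float64(-11.95)] M [np.float64(-1.441), np.float64(-1.139)] 0.275
```

Request:
{"name": "apply_moves", "arguments": {
  "commands": [
    [2.0, 0.52, 0, -0.14, 0],
    [2.0, 0.53, 0, -0.1, 0]
  ]
}}

```text
time_s: 23.38
eef_pos: [587.1, 145.7, 209.0]
ee_rot: [0.001, 0.727, 0.687, -0.002]
force: [7.2, -8.9, -9.8]
grip_width: 0.278
```

```bash
python3 log.py
```

```text
23.38 xyz [np.float64(0.1), np.float64(-9.0), np.float64(70.0)] F [np.float64(7.62), np.float64(-8.54), np.float64(-9.77)] M [np.float64(-1.65), np.float64(-1.068)] 0.278
```

Request:
{"name": "apply_moves", "arguments": {
  "commands": [
    [2.0, 0.53, 0, -0.06, 0],
    [2.0, 0.54, 0, -0.02, 0]
  ]
}}

```text
time_s: 23.55
eef_pos: [587.6, 156.2, 209.9]
ee_rot: [0.001, 0.727, 0.687, -0.002]
force: [5.6, -10.7, -8.9]
grip_width: 0.274
```

```bash
python3 log.py
```

```text
23.55 xyz [np.float64(0.1), np.float64(1.5), np.float64(70.9)] F [np.float64(6.19), np.float64(-10.35), np.float64(-8.86)] M [np.float64(-1.871), np.float64(-0.86)] 0.274
```

Request:
{"name": "apply_moves", "arguments": {
  "commands": [
    [2.0, 0.54, 0, 0.02, 0],
    [2.0, 0.53, 0, 0.06, 0]
  ]
}}

```text
time_s: 23.72
eef_pos: [588.2, 166.7, 209.4]
ee_rot: [0.002, 0.727, 0.687, -0.002]
force: [2.7, -11.2, -5.2]
grip_width: 0.274
```

```bash
python3 log.py
```

```text
23.72 xyz [np.float64(0.1), np.float64(12.0), np.float64(70.4)] F [np.float64(3.28), np.float64(-11.0), np.float64(-5.16)] M [np.float64(-2.019), np.float64(-0.688)] 0.274
```

Request:
{"name": "apply_moves", "arguments": {
  "commands": [
    [2.0, 0.53, 0, 0.1, 0],
    [2.0, 0.52, 0, 0.14, 0]
  ]
}}

```text
time_s: 23.88
eef_pos: [588.8, 177.1, 207.6]
ee_rot: [0.002, 0.727, 0.687, -0.002]
force: [1.7, -11.8, -1.5]
grip_width: 0.275
```

```bash
python3 log.py
```

```text
23.88 xyz [np.float64(0.2), np.float64(22.4), np.float64(68.6)] F [np.float64(2.29), np.float64(-11.7), np.float64(-1.47)] M [np.float64(-2.17), np.float64(-0.386)] 0.275
```

Request:
{"name": "apply_moves", "arguments": {
  "commands": [
    [2.0, 0.51, 0, 0.18, 0],
    [2.0, 0.49, 0, 0.21, 0]
  ]
}}

```text
time_s: 24.05
eef_pos: [589.4, 187.2, 204.3]
ee_rot: [0.002, 0.727, 0.687, -0.002]
force: [0.4, -11.0, 3.2]
grip_width: 0.27
```

```bash
python3 log.py
```

```text
24.05 xyz [np.float64(0.2), np.float64(32.5), np.float64(65.3)] F [np.float64(0.93), np.float64(-10.95), np.float64(3.15)] M [np.float64(-2.146), np.float64(-0.06)] 0.27
```

Request:
{"name": "apply_moves", "arguments": {
  "commands": [
    [2.0, 0.48, 0, 0.24, 0],
    [2.0, 0.46, 0, 0.28, 0]
  ]
}}

```text
time_s: 24.22
eef_pos: [589.9, 196.8, 199.6]
ee_rot: [0.002, 0.727, 0.687, -0.001]
force: [-1.6, -10.4, 6.1]
grip_width: 0.274
```

```bash
python3 log.py
```

```text
24.22 xyz [np.float64(0.3), np.float64(42.1), np.float64(60.6)] F [np.float64(-1.07), np.float64(-10.5), np.float64(6.06)] M [np.float64(-2.055), np.float64(0.18)] 0.274
```

```bash
cat >> data.py <<'E'
E3=[(1,20.8,70.5,8.99,-4.04),(1,10.4,72.5,9.18,.03),(1,-.2,73,10.1,4.51),(1,-10.7,72.1,9.81,8.74),(1,-21.1,69.7,7.57,13.94),(1,-31.2,65.8,6.66,18.11),(1,-40.7,60.4,1.52,20.08),(1,-49.4,53.5,0,24.59),
(-1,-38.9,59.8,-7.96,-5.65),(-1,-29.2,64.4,-7.4,-9.09),(-1,-19.2,67.8,-7.21,-11.95),(-1,-9,70,-8.54,-9.77),(-1,1.5,70.9,-10.35,-8.86),(-1,12,70.4,-11,-5.16),(-1,22.4,68.6,-11.7,-1.47),(-1,32.5,65.3,-10.95,3.15),(-1,42.1,60.6,-10.5,6.06)]
D+=[(*r,1.85) for r in E3]
E
cat > fit2.py <<'E'
import data,numpy as np
d=np.array(data.D);s,y,z,Fy,Fz,o=d.T;z=z+8
th=.21+o+np.arctan2(-y,z);tau=-(y*Fz-z*Fy)/1000
G=[1.0*(o==v) for v in sorted(set(o))]
m=o>1.8
for a,b,c in sorted(zip(th[m],s[m],tau[m])):print(round(a,2),b,round(c,3))
def fit(m,gs,name,extra=[]):
    A=np.c_[tuple(s*g for g in gs)+(-np.sin(th),-np.cos(th))+tuple(extra)][m]
    r=np.linalg.lstsq(A,tau[m],rcond=None)[0];e=tau[m]-A@r;k=len(gs)
    print(name,'fr',r[:k].round(2),'amp',np.hypot(r[k],r[k+1]).round(3),'target',(np.pi-np.arctan2(r[k+1],r[k])).round(3),'rms',e.std().round(3),r[k+2:].round(3))
al=o>-1
fit(al,G,'all'); fit(al,G,'all+fz',[y*0+1]); fit(al,G,'lever',[y/1000,z/1000])
fit(o<1,G[:1],'g1');fit((o>1)&(o<1.6),G[1:2],'g2');fit(m,G[2:3],'g3')
fit(al,G,'per grip',[(G[1])*1,(G[2])*1])
E
python3 fit2.py
```

```text
1.51 -1.0 -0.975
1.64 -1.0 -0.905
1.78 -1.0 -0.863
1.8 1.0 0.79
1.91 -1.0 -0.8
1.93 1.0 0.739
2.04 -1.0 -0.803
2.06 1.0 0.819
2.17 -1.0 -0.754
2.19 1.0 0.879
2.31 -1.0 -0.776
2.33 1.0 0.882
2.44 -1.0 -0.801
2.46 1.0 1.057
2.58 -1.0 -0.759
2.6 1.0 0.921
2.74 1.0 1.215
all fr [0.86 0.74 0.84] amp 0.27 target 2.039 rms 0.058 []
all+fz fr [0.86 0.74 0.84] amp 0.267 target 2.031 rms 0.058 [-0.003]
lever fr [0.85 0.74 0.84] amp 0.261 target 2.049 rms 0.056 [-0.585 -0.09 ]
g1 fr [0.85] amp 0.257 target 1.808 rms 0.047 []
g2 fr [0.74] amp 0.296 target 2.107 rms 0.046 []
g3 fr [0.84] amp 0.284 target 1.996 rms 0.069 []
per grip fr [0.85 0.74 0.84] amp 0.26 target 1.845 rms 0.055 [-0.074 -0.031]
```

Pooled estimate: heavy side down at θ ≈ 2.03 (per grip 1.8, 2.1, 2.0). There is plenty of time, so I'll make one more two-way pass.

Request:
{"name": "apply_moves", "arguments": {
  "commands": [
    [2.0, -0.46, 0, -0.28, 0],
    [2.0, -0.48, 0, -0.24, 0],
    [2.0, -0.49, 0, -0.21, 0]
  ]
}}

```text
time_s: 24.47
eef_pos: [589.2, 185.3, 205.6]
ee_rot: [-0.0, 0.726, 0.687, 0.001]
force: [7.7, 6.3, -6.1]
grip_width: 0.274
```

```bash
python3 log.py
```

```text
24.47 xyz [np.float64(0.2), np.float64(30.6), np.float64(66.6)] F [np.float64(7.37), np.float64(6.68), np.float64(-6.06)] M [np.float64(1.346), np.float64(-0.922)] 0.274
```

Request:
{"name": "apply_moves", "arguments": {
  "commands": [
    [2.0, -0.51, 0, -0.18, 0],
    [2.0, -0.52, 0, -0.14, 0]
  ]
}}

```text
time_s: 24.63
eef_pos: [588.7, 175.3, 209.1]
ee_rot: [-0.0, 0.726, 0.687, 0.002]
force: [7.0, 6.9, -5.1]
grip_width: 0.272
```

```bash
python3 log.py
```

```text
24.63 xyz [np.float64(0.2), np.float64(20.6), np.float64(70.1)] F [np.float64(6.65), np.float64(7.26), np.float64(-5.06)] M [np.float64(1.567), np.float64(-0.978)] 0.272
```

Request:
{"name": "apply_moves", "arguments": {
  "commands": [
    [2.0, -0.53, 0, -0.1, 0],
    [2.0, -0.53, 0, -0.06, 0]
  ]
}}

```text
time_s: 24.8
eef_pos: [588.1, 165.0, 211.2]
ee_rot: [-0.0, 0.726, 0.687, 0.002]
force: [6.7, 9.2, -1.8]
grip_width: 0.274
```

```bash
python3 log.py
```

```text
24.8 xyz [np.float64(0.1), np.float64(10.3), np.float64(72.2)] F [np.float64(6.24), np.float64(9.56), np.float64(-1.81)] M [np.float64(1.785), np.float64(-0.738)] 0.274
```

Request:
{"name": "apply_moves", "arguments": {
  "commands": [
    [2.0, -0.54, 0, -0.02, 0],
    [2.0, -0.54, 0, 0.02, 0]
  ]
}}

```text
time_s: 24.97
eef_pos: [587.6, 154.5, 211.8]
ee_rot: [-0.0, 0.726, 0.687, 0.003]
force: [5.3, 9.4, 2.2]
grip_width: 0.274
```

```bash
python3 log.py
```

```text
24.97 xyz [np.float64(0.1), np.float64(-0.2), np.float64(72.8)] F [np.float64(4.77), np.float64(9.67), np.float64(2.2)] M [np.float64(1.917), np.float64(-0.453)] 0.274
```

Request:
{"name": "apply_moves", "arguments": {
  "commands": [
    [2.0, -0.53, 0, 0.05, 0],
    [2.0, -0.53, 0, 0.09, 0]
  ]
}}

```text
time_s: 25.13
eef_pos: [587.0, 144.0, 211.0]
ee_rot: [-0.0, 0.726, 0.687, 0.003]
force: [3.3, 10.4, 6.8]
grip_width: 0.274
```

```bash
python3 log.py
```

```text
25.13 xyz [np.float64(0.1), np.float64(-10.7), np.float64(72.0)] F [np.float64(2.72), np.float64(10.6), np.float64(6.77)] M [np.float64(1.863), np.float64(-0.228)] 0.274
```

Request:
{"name": "apply_moves", "arguments": {
  "commands": [
    [2.0, -0.52, 0, 0.12, 0],
    [2.0, -0.51, 0, 0.16, 0]
  ]
}}

```text
time_s: 25.3
eef_pos: [586.5, 133.7, 208.7]
ee_rot: [0.0, 0.726, 0.687, 0.003]
force: [0.6, 8.0, 9.7]
grip_width: 0.277
```

```bash
python3 log.py
```

```text
25.3 xyz [np.float64(0.1), np.float64(-21.1), np.float64(69.7)] F [np.float64(0.2), np.float64(8.05), np.float64(9.67)] M [np.float64(1.727), np.float64(0.073)] 0.277
```

Request:
{"name": "apply_moves", "arguments": {
  "commands": [
    [2.0, -0.49, 0, 0.19, 0],
    [2.0, -0.48, 0, 0.22, 0]
  ]
}}

```text
time_s: 25.47
eef_pos: [586.0, 123.8, 205.2]
ee_rot: [0.0, 0.726, 0.687, 0.003]
force: [-0.5, 7.2, 13.6]
grip_width: 0.277
```

```bash
python3 log.py
```

```text
25.47 xyz [np.float64(0.1), np.float64(-31.0), np.float64(66.2)] F [np.float64(-0.91), np.float64(7.16), np.float64(13.58)] M [np.float64(1.65), np.float64(0.342)] 0.277
```

Request:
{"name": "apply_moves", "arguments": {
  "commands": [
    [2.0, -0.46, 0, 0.26, 0],
    [2.0, -0.44, 0, 0.29, 0]
  ]
}}

```text
time_s: 25.63
eef_pos: [585.5, 114.4, 200.2]
ee_rot: [0.001, 0.726, 0.687, 0.003]
force: [-3.3, 5.5, 16.8]
grip_width: 0.273
```

```bash
python3 log.py
```

```text
25.63 xyz [np.float64(0.1), np.float64(-40.4), np.float64(61.2)] F [np.float64(-3.54), np.float64(5.29), np.float64(16.8)] M [np.float64(1.175), np.float64(0.727)] 0.273
```

Request:
{"name": "apply_moves", "arguments": {
  "commands": [
    [2.0, 0.44, 0, -0.29, 0],
    [2.0, 0.46, 0, -0.26, 0],
    [2.0, 0.48, 0, -0.22, 0]
  ]
}}

```text
time_s: 25.88
eef_pos: [586.0, 125.3, 205.0]
ee_rot: [0.002, 0.727, 0.687, -0.001]
force: [4.6, -8.0, -4.9]
grip_width: 0.274
```

```bash
python3 log.py
```

```text
25.88 xyz [np.float64(0.0), np.float64(-29.5), np.float64(66.0)] F [np.float64(5.0), np.float64(-7.74), np.float64(-4.85)] M [np.float64(-1.593), np.float64(-0.616)] 0.274
```

Request:
{"name": "apply_moves", "arguments": {
  "commands": [
    [2.0, 0.49, 0, -0.19, 0],
    [2.0, 0.51, 0, -0.16, 0]
  ]
}}

```text
time_s: 26.05
eef_pos: [586.5, 135.4, 208.0]
ee_rot: [0.002, 0.727, 0.687, -0.001]
force: [4.8, -8.3, -5.9]
grip_width: 0.272
```

```bash
python3 log.py
```

```text
26.05 xyz [np.float64(0.1), np.float64(-19.4), np.float64(69.0)] F [np.float64(5.21), np.float64(-8.04), np.float64(-5.88)] M [np.float64(-1.603), np.float64(-0.733)] 0.272
```

Request:
{"name": "apply_moves", "arguments": {
  "commands": [
    [2.0, 0.52, 0, -0.12, 0],
    [2.0, 0.53, 0, -0.09, 0]
  ]
}}

```text
time_s: 26.22
eef_pos: [587.1, 145.7, 209.9]
ee_rot: [0.002, 0.727, 0.687, -0.001]
force: [4.8, -9.2, -5.2]
grip_width: 0.273
```

```bash
python3 log.py
```

```text
26.22 xyz [np.float64(0.1), np.float64(-9.0), np.float64(70.9)] F [np.float64(5.27), np.float64(-8.95), np.float64(-5.16)] M [np.float64(-1.742), np.float64(-0.723)] 0.273
```

Request:
{"name": "apply_moves", "arguments": {
  "commands": [
    [2.0, 0.53, 0, -0.05, 0],
    [2.0, 0.54, 0, -0.02, 0]
  ]
}}

```text
time_s: 26.38
eef_pos: [587.7, 156.2, 210.6]
ee_rot: [0.002, 0.727, 0.687, -0.002]
force: [3.3, -10.7, -6.0]
grip_width: 0.269
```

```bash
python3 log.py
```

```text
26.38 xyz [np.float64(0.1), np.float64(1.5), np.float64(71.6)] F [np.float64(3.89), np.float64(-10.49), np.float64(-6.02)] M [np.float64(-1.962), np.float64(-0.693)] 0.269
```

Request:
{"name": "apply_moves", "arguments": {
  "commands": [
    [2.0, 0.54, 0, 0.02, 0],
    [2.0, 0.53, 0, 0.06, 0]
  ]
}}

```text
time_s: 26.55
eef_pos: [588.2, 166.8, 209.9]
ee_rot: [0.002, 0.727, 0.687, -0.002]
force: [3.6, -10.6, -3.1]
grip_width: 0.276
```

```bash
python3 log.py
```

```text
26.55 xyz [np.float64(0.2), np.float64(12.1), np.float64(70.9)] F [np.float64(4.11), np.float64(-10.39), np.float64(-3.11)] M [np.float64(-2.041), np.float64(-0.512)] 0.276
```

Request:
{"name": "apply_moves", "arguments": {
  "commands": [
    [2.0, 0.53, 0, 0.1, 0],
    [2.0, 0.52, 0, 0.14, 0]
  ]
}}

```text
time_s: 26.72
eef_pos: [588.8, 177.2, 207.9]
ee_rot: [0.002, 0.727, 0.687, -0.002]
force: [1.9, -11.5, -1.2]
grip_width: 0.273
```

```bash
python3 log.py
```

```text
26.72 xyz [np.float64(0.2), np.float64(22.5), np.float64(68.9)] F [np.float64(2.54), np.float64(-11.41), np.float64(-1.2)] M [np.float64(-2.14), np.float64(-0.282)] 0.273
```

Request:
{"name": "apply_moves", "arguments": {
  "commands": [
    [2.0, 0.51, 0, 0.18, 0],
    [2.0, 0.49, 0, 0.21, 0]
  ]
}}

```text
time_s: 26.88
eef_pos: [589.4, 187.3, 204.5]
ee_rot: [0.002, 0.727, 0.687, -0.001]
force: [0.7, -9.9, 3.1]
grip_width: 0.274
```

```bash
python3 log.py
```

```text
26.88 xyz [np.float64(0.2), np.float64(32.6), np.float64(65.5)] F [np.float64(1.19), np.float64(-9.88), np.float64(3.14)] M [np.float64(-2.036), np.float64(-0.004)] 0.274
```

```bash
cat >> data.py <<'E'
E4=[(1,30.6,66.6,6.68,-6.06),(1,20.6,70.1,7.26,-5.06),(1,10.3,72.2,9.56,-1.81),(1,-.2,72.8,9.67,2.2),(1,-10.7,72,10.6,6.77),(1,-21.1,69.7,8.05,9.67),(1,-31,66.2,7.16,13.58),(1,-40.4,61.2,5.29,16.8),
(-1,-29.5,66,-7.74,-4.85),(-1,-19.4,69,-8.04,-5.88),(-1,-9,70.9,-8.95,-5.16),(-1,1.5,71.6,-10.49,-6.02),(-1,12.1,70.9,-10.39,-3.11),(-1,22.5,68.9,-11.41,-1.2),(-1,32.6,65.5,-9.88,3.14)]
D+=[(*r,1.85) for r in E4]
E
python3 fit2.py
```

```text
1.51 -1.0 -0.975
1.64 -1.0 -0.829
1.64 -1.0 -0.905
1.67 1.0 0.684
1.78 -1.0 -0.85
1.78 -1.0 -0.863
1.8 1.0 0.79
1.8 1.0 0.671
1.91 -1.0 -0.782
1.91 -1.0 -0.8
1.93 1.0 0.739
1.93 1.0 0.785
2.04 -1.0 -0.803
2.04 -1.0 -0.826
2.06 1.0 0.819
2.06 1.0 0.782
2.17 -1.0 -0.753
2.17 -1.0 -0.754
2.19 1.0 0.879
2.19 1.0 0.92
2.31 -1.0 -0.733
2.31 -1.0 -0.776
2.33 1.0 0.83
2.33 1.0 0.882
2.44 -1.0 -0.716
2.44 -1.0 -0.801
2.46 1.0 0.952
2.46 1.0 1.057
2.58 -1.0 -0.759
2.59 1.0 1.045
2.6 1.0 0.921
2.74 1.0 1.215
all fr [0.86 0.74 0.82] amp 0.272 target 2.029 rms 0.058 []
all+fz fr [0.86 0.74 0.82] amp 0.276 target 2.045 rms 0.058 [0.005]
lever fr [0.85 0.74 0.82] amp 0.267 target 2.046 rms 0.057 [-0.551 -0.015]
g1 fr [0.85] amp 0.257 target 1.808 rms 0.047 []
g2 fr [0.74] amp 0.296 target 2.107 rms 0.046 []
g3 fr [0.82] amp 0.297 target 2.007 rms 0.063 []
per grip fr [0.85 0.74 0.82] amp 0.263 target 1.868 rms 0.055 [-0.068 -0.029]
```

Result: zero crossing at θ ≈ 2.04 and amplitude 0.27 N m, as expected from the given range. I'll bring the wheel there, with the grip near the top at φ ≈ -0.02.

Request:
{"name": "apply_moves", "arguments": {
  "commands": [
    [2.0, -0.49, 0, -0.21, 0],
    [2.0, -0.51, 0, -0.18, 0],
    [2.0, -0.52, 0, -0.14, 0],
    [2.0, -0.53, 0, -0.1, 0],
    [2.0, -0.53, 0, -0.06, 0],
    [2.0, -0.54, 0, -0.02, 0],
    [2.0, 0, 0, 0, 0],
    [2.0, 0, 0, 0, 0]
  ]
}}

```text
time_s: 27.55
eef_pos: [587.8, 158.8, 211.6]
ee_rot: [0.0, 0.727, 0.687, 0.002]
force: [4.7, 3.0, 0.1]
grip_width: 0.274
```

```bash
python3 log.py
```

```text
27.55 xyz [np.float64(0.2), np.float64(4.1), np.float64(72.6)] F [np.float64(4.52), np.float64(3.23), np.float64(0.11)] M [np.float64(0.801), np.float64(-0.537)] 0.274
```

Request:
{"name": "apply_moves", "arguments": {
  "commands": [
    [2.0, -0.3, 0, 0, 0],
    [2.0, 0, 0, 0, 0],
    [2.0, 0, 0, 0, 0],
    [2.0, 0, 0, 0, 0]
  ],
  "squeeze": 50
}}

```text
time_s: 27.88
eef_pos: [587.7, 156.7, 211.8]
ee_rot: [-0.0, 0.726, 0.687, 0.002]
force: [4.0, 6.8, 0.1]
grip_width: 0.274
```

```bash
python3 log.py; python3 - <<'E'
from h import *
print(np.abs(ctrl.sense()['dq']).max())
im=ctrl.capture('scene');cv2.imwrite('pics/s10.png',cv2.resize(im[190:260,340:420,::-1],(685,600),interpolation=cv2.INTER_CUBIC))
cv2.imwrite('pics/s10b.png',cv2.resize(im[120:310,150:470,::-1],(800,475),interpolation=cv2.INTER_CUBIC))
E
```

```text
27.88 xyz [np.float64(0.1), np.float64(1.9), np.float64(72.8)] F [np.float64(3.62), np.float64(7.04), np.float64(0.15)] M [np.float64(1.526), np.float64(-0.56)] 0.274
0.0016351054795341686
```

View pics/s10.png

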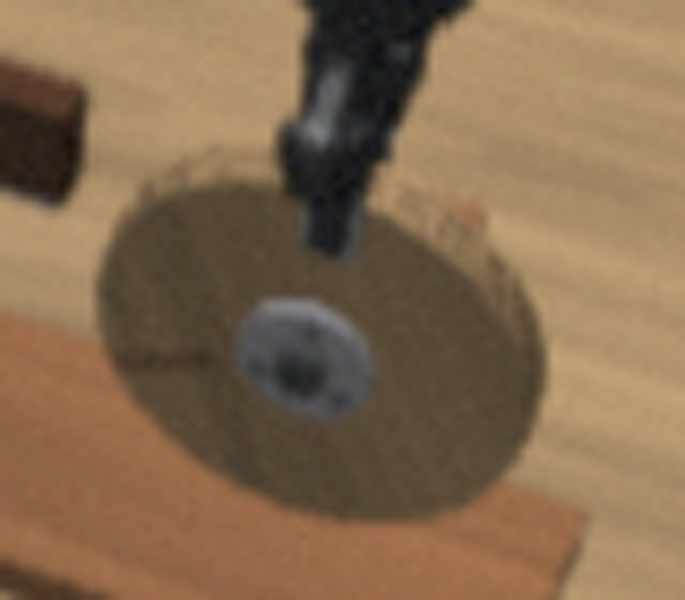

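View pics/s10b.png

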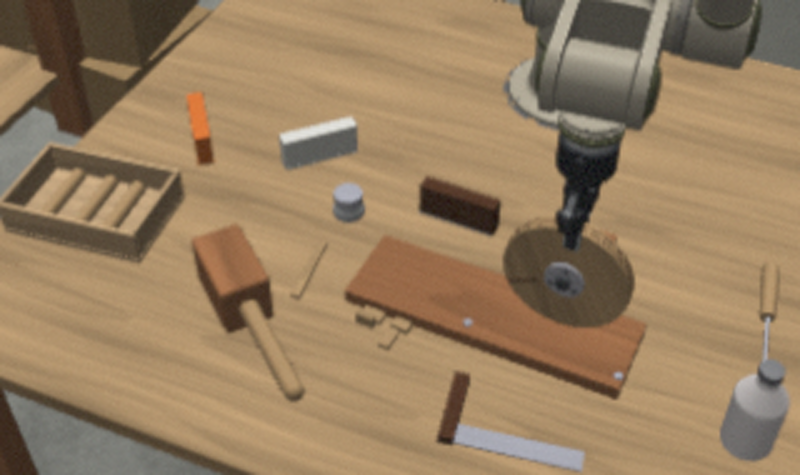

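```bash
python3 - <<'E'
from ang import *
for sh in ([9.3,-8.1],[5,-5],[0,0]): print(face([(118,363),(210,358)],np.array(sh)).round(2).tolist())
E
```

```text
[[-80.91, -40.86, 2.04], [-42.96, -20.61, 2.02]]
[[-79.22, -38.28, 2.02], [-41.36, -18.09, 1.98]]
[[-77.33, -34.49, 1.99], [-39.57, -14.41, 1.92]]
```

Request:
{"name": "apply_moves", "arguments": {
  "commands": [
    [2.0, 0.2, 0, 0, 0],
    [2.0, 0, 0, 0, 0],
    [2.0, 0, 0, 0, 0],
    [2.0, 0, 0, 0, 0],
    [2.0, 0, 0, 0, 0],
    [2.0, 0, 0, 0, 0]
  ]
}}

```text
time_s: 28.43
eef_pos: [587.7, 157.4, 211.7]
ee_rot: [0.001, 0.726, 0.687, 0.001]
force: [4.6, 0.5, 3.3]
grip_width: 0.269
```

```bash
python3 log.py; python3 -c "
from rig import ctrl;print(ctrl.sense()['dq'].round(4))"
```

```text
28.43 xyz [np.float64(0.1), np.float64(2.7), np.float64(72.7)] F [np.float64(4.56), np.float64(0.78), np.float64(3.3)] M [np.float64(0.22), np.float64(-0.775)] 0.269
[-0.0007  0.      0.0003  0.001  -0.0004 -0.0015]
```

```bash
python3 -c "
from rig import ctrl;print(ctrl.finish_job())"
```

```text
the job is handed in; nothing more can be done
None
```

I wiped all four chips off the bed, turned the wheel so its heavy side points down, and handed the job in with the gripper holding the rim. It took about 28 s of the 72 s allowed.

- **Chips and scraper:** one sweep away from the robot pushed every chip over the far edge. They lie on the bench beside the plank, which shows bare in the last pictures. The scraper block stands on free bench on the robot's side. In the last scene picture nothing else on the bench looked moved, though I did not measure those positions again.
- **Finding the heavy side:** I turned the wheel both ways with three grips. The combined torque fit gave an imbalance of about 0.27 N m, inside the range you gave, with the heavy side down at a wheel angle of about 2.04 rad.
- **Final hold:** the wheel is gripped at the top with a 50 N squeeze and the joints are at rest. Tracking the grip puts it at about 2.03 rad, and the dark line in the last scene picture reads about 2.0 rad.
- **Disagreement between grips:** taken singly, the grips gave 1.81, 2.11 and 2.01 rad. The last two bracket the target directly. The first covered only angles well away from it and is the least reliable. The angle is probably good to about ±0.1 rad.

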